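Ready the wax warmer for the next batch

TASK

Get the wax warmer ready for the next batch of wax eggs: first scrub its empty well with the jar brush, three times right down to the bottom with a full stroke up towards the rim in between, and stand the brush back in its can. Then use the scoop to bring every wax lump from the loaf tin into the well (do not take lumps out of the tin with the fingers; one that falls on the table may be picked up), leave the scoop lying flat in the empty tin, put the lid on the well, and last turn the warmer's knob clockwise until it clicks over to on. Leave the egg, the pencil jar and the red tin box alone.

Things in the scene. Friction and masses are not known exactly. Their poses are not given: they have to be found in the camera images.
- warmer: Bench-top wax warmer, white, fixed to the table. A round housing (diameter 132, flat rim 100 mm above the table) holds a round open well with plain bare-metal wall: inner diameter 90 mm, floor 14 mm above the table, 86 mm deep. A flat control deck (104 wide, top 51 mm above the table) reaches from the housing to 185 mm from the well's axis along the warmer's -x, which points roughly to the robot. Origin: on the well's axis at table height; z up.
- well_floor (a point): Centre of the well's floor; axes as the warmer's. The rim is 86 mm above.
- knob (a joint): The warmer's black switch knob on the control deck, vertical axis, rad: 0 = off, growing as it turns clockwise seen from above, stop at 1.2 = on. A sprung click detent holds it at off with about 0.15 N m, easing towards its crest at 0.6; past that the knob snaps to on by itself. Let go before the crest, it snaps back to off.
- knob_grip (a point): On the knob's axis, 81 mm above the table, middle of the height to grip: the knob is a disc (diameter 46, 9 mm high, on the deck) with an upright bar grip 42 long, 14 thick, reaching from 60 to 92 mm above the table. x lies along the bar and turns with the knob. 130 mm from the well's axis along the warmer's -x.
- tin: Bare metal loaf tin, fixed. Inside floor 235 (tin x) by 76 mm (tin y), 3 mm above the table; walls 56 mm high, upright along the sides, the two ends flared outwards 30 mm over their height (inside length 295 at the top). Sheet 3 mm. Origin: under the centre of the floor, at table height; x along its length, the +x end farther from the robot.
- can: Open steel can, fixed, the brush's stand: inner diameter 92, height 78, floor 5 mm above the table. Origin: on its axis at table height.
- brush: Jar brush standing upright in the can, 110 g, 229 mm long: beige bristle head (looks 85 mm across, its stiff part 68 mm across and 64 mm high, flat underneath), thin wire stem, round wooden handle of diameter 18 mm from 119 to 227 mm above its foot. Origin: centre of the head's flat underside (the lower tip); z along the handle, upwards.
- scoop: Steel scoop standing on its flat bottom, 150 g. Blade 74 (x) by 68 mm (y), floor 2 mm thinning to 0.6 at the open mouth (x = -37 mm), back wall 38 mm high at x = +37, side walls 16 (mouth) to 38 mm high. Behind it rises a wooden grip, 16 mm thick (y), 18 deep, 61 to 144 mm above the bottom, leaning 0.17 rad towards +x; its middle line is at x = 55 mm at height 100 mm. Origin: under the blade's centre, z up.
- lid: The warmer's lid, bare metal, 150 g, lying right way up on the table: a plate of diameter 113, 4 mm thick, over a locating step of diameter 78, 9 mm high, that drops into the well while the plate rests on the rim; black round knob on top, diameter 23, from 13 to 45 mm above the underside. Origin: centre of the step's underside (77 mm above the well's floor when seated).
- lump1: Cast beeswax lump, amber, a rounded pastille of diameter 27 and height 18 mm with flats 14 mm across above and below, 12 g, slick (friction about 0.3). Origin: centre of its underside. At the start the lumps lie in the half of the tin towards tin -x, none farther than tin x = 2 mm. Five to eight of the eight lumps are there; for an absent one the state gives None.
- lump2: As lump1.
- lump3: As lump1.
- lump4: As lump1.
- lump5: As lump1.
- lump6: As lump1.
- lump7: As lump1.
- lump8: As lump1.
- egg: Bystander: blue egg in a white egg cup, 48 mm wide, 90 mm high. Origin: centre of its underside. Leave alone.
- pencil_jar: Bystander: glass jar of pencils, diameter 72, jar 95 and pencils up to 160 mm high. Origin: centre of its underside. Leave alone.
- tin_box: Bystander: lidded red tin box, 88 by 123 by 65 mm high. Origin: centre of its underside. Leave alone.
Not all that is in view belongs to the job. There is more than one size of the lid; the job needs the middle-sized.

How it is judged:
By the outcome, as a careful person would: the job done as asked, in the order asked, and still so for the second after the job is handed in, with the robot touching nothing.
Of lump1, lump2, lump3, lump4, lump5, lump6, lump7, lump8 only 5 to 8 are there at a start; the rules pass over those that are not, and their reading is None.
At some moment in a run one of scoop, lid may be knocked a few centimetres aside while the robot is not near it.
It also fails if it takes over 210 s, if anything falls off the work surface, if the arm or the gripper's body presses on something with over 40 N, if the wrist force passes 120 N, or if a joint passes its speed limit or range.

ROBOT

A 6-joint arm with a two-finger parallel gripper is mounted at the origin on the work surface. World frame = base frame: x ahead of the robot, y to its left, z up, the work surface at z = 0. Lengths are in m, angles in rad, forces in N, time in s.
With the tool pointing down it reaches from about 0.35 to 1 m from the base axis. Payload 7.1 kg.
Tool frame: the origin (TCP) lies at the very end of the fingers, on their centre line; the grasp point (between the pads) lies 19 mm behind it (r.pinch_z is the distance from the TCP to the grasp point, in m); x points along the fingers, y is the direction in which the jaws open and shut, and the axes are right-handed (so a half turn about x gives the same grasp; the last joint's range is limited). The gripper opens to 85 mm and grips with 20 to 120 N. Pads are 22 mm wide; open, the fingers measure 114 mm over their backs; the gripper's body (76 mm by 85 mm) begins 54 mm behind the grasp point. The pads swing forward as they close: fully open they stand 13 mm farther back than shut.
Start: joints at [-1.181, 0.423, 1.63, -0, 1.089, -0.019], TCP at [0.248, -0.573, 0.231] pointing down, gripper open.
Joint ranges: [-3, 3], [-0.9, 2.11], [0.09, 2.58], [-1.31, 4.45], [0.11, 2.69], [-2.54, 2.54]. Speed limits (rad/s): [2.39, 2.39, 3.01, 3.14, 3.14, 3.14].

INTERFACE

Orientations are given as a unit quaternion [w, x, y, z].
In Python, from rig import r gives the robot as it stands.
- The arm moves only by the shell command python3 -m crank 'ROWS' [FORCE]. ROWS is JSON, a list of rows, each a list of 7 numbers: the shift along the tool's x, y, z in units of 25 mm (1.0 is 25 mm), then the turn, a rotation vector about the tool's x, y, z in units of 5 degrees (1.0 is 5 degrees), then the opening, from 0 (shut) to 1 (fully open). A call has 1 to 8 rows; each row is the pose to reach, as a shift and turn from the pose commanded when the call began, along the tool's axes at that moment; what a row does not reach only later rows make up. A row lasts 1/12 s, in which the tool goes at most 41.7 mm and 7.16 degrees, less where a joint would pass 70% of its speed; a pose out of reach is approached as far as the arm can. A call with a gripper value outside its range is refused whole. The fingers move at their own pace and stop on an object; FORCE is the grip in N (left out, the last holds). Time passes only in rows, so rows that repeat a pose let the fingers close. It gives the time, the measured TCP pose, the force and the opening at its end, in the units of the state.
- r.observe(): the state, without advancing time (a new reading comes with each control period).
- r.camera(name): name is "scene" or "top"; returns (picture, depth): 384x512x3 uint8, red, green, blue; 384x512 float32, m along the optical axis (not along the pixel's ray), 0 where there is no reading.
- r.calibration(name): a dict with "fx", "fy", "cx", "cy" (pixels), "rvec" (rotation vector, rad) and "tvec" (3), from world to camera coordinates, as OpenCV has them. Camera axes: x right, y down, z forward; pixel columns grow to the right and rows downward; lengths in m; the calibration is good to about 2 mm. A picture is of the moment at which its call begins. calibration takes no time and is no camera call.
- r.job_done(): hands the job in, once; it reports no verdict.
The state is a dict: "clock": time; "joint_pos": joint angles; "joint_vel": joint speeds; "effort": joint torques, N m; "eef_pos": TCP position; "tool_rot": TCP orientation; "force": force on the tool from outside, world axes, zero at the start; "wrist_torque": the same for the moment, N m; "gripper_width": finger opening in m.
Only numpy, scipy, OpenCV 4.12 (cv2) and the standard library are available. Lean on these libraries where they do the work, as an engineer would, in place of code of your own. Each camera call takes 0.05 s, during which the arm holds its last target.

## Working session

There is one attempt and no reset: what is moved stays moved. The work goes in short steps, Python scripts to look and compute and a shell command to move; the robot and the scene stay as the last step left them, time stands still between calls to the robot, and variables do not carry over. Pictures are saved under pics/ and viewed, and the job is handed in when it is done.

```bash
ls; mkdir -p pics; python3 - <<'E'
from rig import r
import cv2,numpy as np
print(r.observe()); print(r.pinch_z)
for n in ("scene","top"):
    p,d=r.camera(n); cv2.imwrite(f"pics/{n}0.png",cv2.resize(p[:,:,::-1],(768,576),interpolation=cv2.INTER_CUBIC)); np.savez(f"{n}0.npz",p=p,d=d)
    print(n,r.calibration(n))
E
```

```text
pics
{'clock': 0.0, 'joint_pos': array([-1.18102794e+00,  4.23885496e-01,  1.63071963e+00,  4.38968918e-06,
        1.08861992e+00, -1.90065476e-02]), 'joint_vel': array([8.87774792e-05, 3.38123653e-04, 2.56761207e-04, 1.04816397e-04,
       7.86595045e-04, 4.04355265e-05]), 'effort': array([ 1.05051201e-04, -5.57398903e+01, -2.81742328e+01, -9.49533478e-05,
        7.51731422e-03, -1.27943667e-05]), 'eef_pos': array([ 0.24823137, -0.57296558,  0.23050618]), 'tool_rot': array([-0.14295138, -0.69228359, -0.14408638,  0.69249364]), 'force': array([ 0.02782735, -1.42112165,  0.0315133 ]), 'wrist_torque': array([ 0.00495686, -0.01971496,  0.03917033]), 'gripper_width': 0.08552938966090703}
0.0187
scene {'fx': 415.9802217333926, 'fy': 415.9802217333926, 'cx': 256.8764455693585, 'cy': 191.3038748580115, 'rvec': array([ 0.86397074,  2.33473356, -1.2859244 ]), 'tvec': array([ 0.41438736, -0.15536144,  1.57567866])}
top {'fx': 408.3098569607512, 'fy': 408.3098569607512, 'cx': 256.2934934265054, 'cy': 189.96822153476035, 'rvec': array([ 2.17993663, -2.20090474,  0.06491879]), 'tvec': array([0.077649  , 0.60433665, 1.19964613])}
```

View pics/scene0.png

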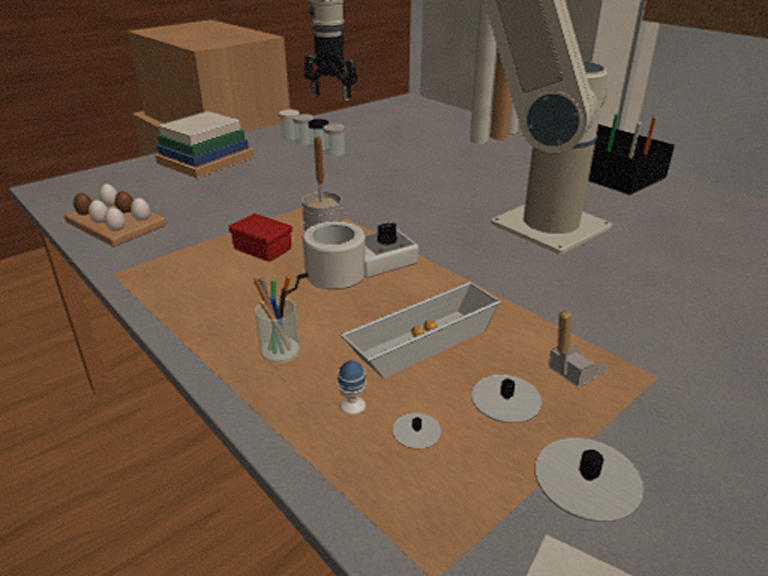

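View pics/top0.png

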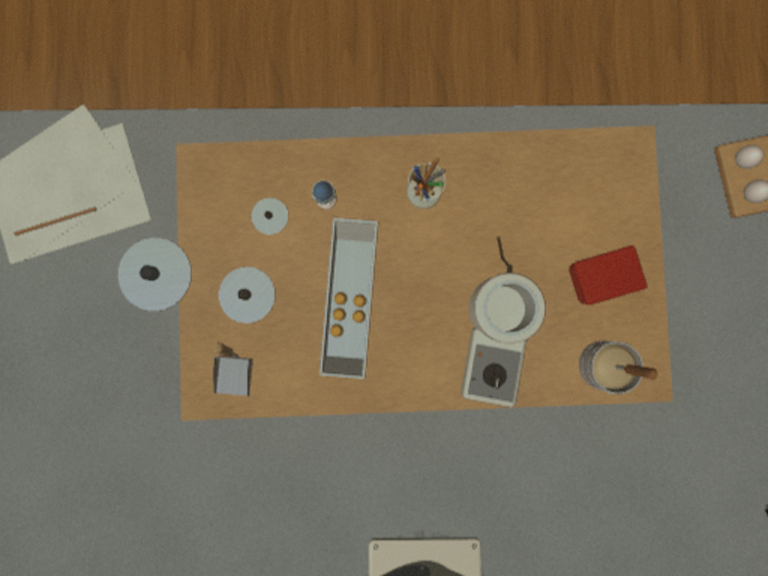

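Candidates, in the 768x576 top view:
- **Lids:** small (270,215), middle (246,295) and large (154,274). I want the middle one.
- **Scoop:** (233,377).
- **Brush:** handle at (650,373), in the can at (612,368).
- **Tin:** the only loaf tin, with 5 amber lumps around (345,315).
- **Confusable round or black things:** the knob at (495,376) against the lid knobs, and the pencil jar at (425,186).

Next I'll measure.

```bash
cat > h.py <<'E'
import numpy as np,cv2
from scipy.spatial.transform import Rotation as R
from rig import r
def cal(n):
    c=r.calibration(n); K=np.array([[c['fx'],0,c['cx']],[0,c['fy'],c['cy']],[0,0,1]]); Rm=cv2.Rodrigues(np.array(c['rvec']))[0]; return K,Rm,np.array(c['tvec'])
def cloud(n,d):
    K,Rm,t=cal(n); v,u=np.mgrid[:d.shape[0],:d.shape[1]]
    X=np.stack([(u-K[0,2])/K[0,0]*d,(v-K[1,2])/K[1,1]*d,d],-1); P=(X-t)@Rm; P[d<=0]=np.nan; return P
def ray(n,u,v,z):
    K,Rm,t=cal(n); c=-Rm.T@t; w=Rm.T@np.array([(u-K[0,2])/K[0,0],(v-K[1,2])/K[1,1],1]); return c+w*(z-c[2])/w[2]
def proj(n,P):
    K,Rm,t=cal(n); return cv2.projectPoints(np.atleast_2d(P).astype(float),cv2.Rodrigues(Rm)[0],t,K,None)[0].reshape(-1,2)
def grab(n,name=None,crop=None,s=3):
    p,d=r.camera(n)
    if name:
        q=p[:,:,::-1]
        if crop: q=q[crop[1]:crop[3],crop[0]:crop[2]]
        else: s=1.5
        cv2.imwrite(f"pics/{name}.png",cv2.resize(q,None,fx=s,fy=s,interpolation=cv2.INTER_CUBIC))
    return p,d
def pose():
    o=r.observe(); q=o['tool_rot']; return o['eef_pos'],R.from_quat([q[1],q[2],q[3],q[0]])
def down(jaw):  # tool x down, tool y along jaw (world angle rad)
    y=np.array([np.cos(jaw),np.sin(jaw),0]); x=np.array([0,0,-1.]); return R.from_matrix(np.stack([x,y,np.cross(x,y)],1))
def rows(P,Rt=None):
    p,Rc=pose(); s=Rc.inv().apply(np.array(P)-p)/0.025
    Rt=Rt if Rt is not None else Rc
    t=(Rc.inv()*Rt).as_rotvec(degrees=True)/5
    print("row",np.round(s,2).tolist(),np.round(t,2).tolist(), 'mm',np.round(np.linalg.norm(s)*25),'deg',np.round(np.linalg.norm(t)*5,1)); return s,t
def st():
    o=r.observe(); p,Rc=pose(); m=Rc.as_matrix()
    print('t %.2f'%o['clock'],'p',np.round(p*1000,1),'x',np.round(m[:,0],3),'y',np.round(m[:,1],3),'q',np.round(o['joint_pos'],2),'F',np.round(o['force'],1),'w %.1f'%(o['gripper_width']*1000))
E
python3 - <<'E'
from h import *
z=np.load('top0.npz');p,d=z['p'],z['d'];P=cloud('top',d)
np.set_printoptions(suppress=True,precision=3)
st()
for nm,(u,v) in dict(can=(612,368),box=(608,275),lidm=(246,285),lids=(270,225),lidL=(154,290),deck=(510,355),rim=(540,310),tinfl=(350,260),table=(450,230)).items():
    print(nm,P[int(v/1.5),int(u/1.5)])
hsv=cv2.cvtColor(p,cv2.COLOR_RGB2HSV)
# lids: depth-based mask of gray low things
def comp(mask,name,mina=20):
    n,l,s,c=cv2.connectedComponentsWithStats(mask.astype(np.uint8))
    for i in range(1,n):
        if s[i,4]>=mina: 
            q=P[l==i]; print(name,c[i],s[i,4],'mean',np.nanmean(q,0),'min',np.nanmin(q,0),'max',np.nanmax(q,0))
amber=(hsv[...,0]>8)&(hsv[...,0]<28)&(hsv[...,1]>150)&(hsv[...,2]>90); 
am=np.zeros_like(amber); am[135:260,200:260]=1
comp(amber&am,'lump')
light=(hsv[...,1]<60)&(hsv[...,2]>120); comp(light,'light',100)
zz=P[...,2]; comp((zz>0.09)&(zz<0.11)&(P[...,1]<0)&(P[...,1]>-.35)&(P[...,0]>0.2),'rim',30)
comp((zz>0.07)&(zz<0.09)&(P[...,1]<-.2),'canrim',15)
comp((zz>0.2)&(zz<0.24)&(P[...,1]<-.2)&(P[...,0]>.1),'handle',3)
comp((zz>0.047)&(zz<0.055)&(P[...,1]<0)&(P[...,1]>-.35),'deck',30)
comp((zz>0.082)&(zz<0.096)&(P[...,1]<0)&(P[...,1]>-.35)&(P[...,0]<.48),'knob',3)
comp((zz>0.05)&(zz<0.065)&(P[...,1]<.25)&(P[...,1]>.02),'tinrim',10)
E
```

```text
t 0.10 p [ 248.3 -573.   230.6] x [-0.001  0.001 -1.   ] y [ 0.398 -0.918 -0.001] q [-1.18  0.42  1.63  0.    1.09 -0.02] F [0.  0.4 0.1] w 85.2
can [ 0.442 -0.356  0.07 ]
box [ 0.618 -0.356  0.064]
lidm [0.608 0.348 0.016]
lids [0.728 0.301 0.012]
lidL [0.601 0.533 0.016]
deck [ 0.468 -0.168  0.052]
rim [ 0.553 -0.215  0.102]
tinfl [0.658 0.142 0.007]
table [ 0.717 -0.062  0.001]
lump [226.061 198.636] 33 mean [0.58  0.162 0.021] min [0.573 0.153 0.014] max [0.588 0.171 0.027]
lump [238.973 200.135] 37 mean [0.575 0.124 0.02 ] min [0.567 0.115 0.013] max [0.585 0.133 0.026]
lump [225.412 209.324] 34 mean [0.548 0.164 0.022] min [0.54  0.156 0.015] max [0.558 0.172 0.027]
lump [238.515 210.636] 33 mean [0.544 0.125 0.02 ] min [0.534 0.115 0.014] max [0.552 0.133 0.024]
lump [223.647 220.   ] 34 mean [0.517 0.169 0.021] min [0.508 0.162 0.016] max [0.526 0.177 0.029]
light [ 45.536 124.414] 7127 mean [0.813 0.714 0.002] min [ 0.655  0.545 -0.007] max [0.982 0.856 0.015]
light [499.52  104.107] 196 mean [ 0.845 -0.637  0.064] min [ 0.829 -0.657  0.038] max [ 0.866 -0.622  0.083]
light 
[... 1759 characters left out ...]
078] min [ 0.398 -0.411  0.07 ] max [ 0.493 -0.312  0.085]
canrim [409.739 243.594] 318 mean [ 0.446 -0.36   0.073] min [ 0.414 -0.396  0.07 ] max [ 0.479 -0.328  0.089]
handle [432.403 247.61 ] 77 mean [ 0.447 -0.36   0.223] min [ 0.437 -0.37   0.2  ] max [ 0.454 -0.353  0.238]
deck [329.232 245.253] 1148 mean [ 0.442 -0.137  0.051] min [ 0.37  -0.198  0.047] max [ 0.517 -0.078  0.055]
knob [331.392 250.329] 79 mean [ 0.431 -0.135  0.092] min [ 0.41  -0.146  0.082] max [ 0.451 -0.125  0.096]
tinrim [219.789 132.368] 19 mean [0.771 0.176 0.06 ] min [0.764 0.167 0.054] max [0.786 0.193 0.065]
tinrim [231.709 198.025] 611 mean [0.581 0.143 0.058] min [0.428 0.086 0.05 ] max [0.734 0.198 0.065]
```

```bash
python3 - <<'E'
from h import *
z=np.load('top0.npz');p,d=z['p'],z['d'];P=cloud('top',d);zz=P[...,2]
def pca(m,n):
    q=P[m][:,:2]; c=q.mean(0); w,v=np.linalg.eigh(np.cov((q-c).T)); 
    r_=cv2.minAreaRect((q*1000).astype(np.float32)); print(n,c,v[:,1],np.degrees(np.arctan2(v[1,1],v[0,1])),'rect',r_)
def fitc(m,n):
    q=P[m][:,:2]; hull=cv2.convexHull((q*1000).astype(np.float32)); print(n,cv2.minEnclosingCircle(hull), len(q))
box=lambda x0,x1,y0,y1:(P[...,0]>x0)&(P[...,0]<x1)&(P[...,1]>y0)&(P[...,1]<y1)
fitc((zz>.095)&(zz<.108)&box(.48,.64,-.24,-.08),'rim')
fitc((zz>.07)&(zz<.09)&box(.39,.5,-.42,-.30),'can')
fitc((zz>.2)&(zz<.24)&box(.39,.5,-.42,-.30),'handle')
pca((zz>.085)&box(.4,.47,-.16,-.11),'knob')
pca((zz>.052)&(zz<.066)&box(.4,.76,.06,.22),'tin')
pca((zz>.08)&(zz<.17)&box(.37,.55,.3,.45),'grip'); 
pca((zz>-.01)&(zz<.045)&((p.max(2).astype(int)-p.min(2))<40)&(p.max(2)>100)&box(.37,.48,.33,.43),'blade')
for nm,b in dict(m=(.52,.66,.28,.42),s=(.70,.80,.25,.36),L=(.55,.71,.455,.62)).items():
    fitc((zz>.009)&(zz<.02)&box(*b),'lid'+nm); fitc((zz>.035)&(zz<.06)&box(*b),'lidknob'+nm)
rows([.447,-.36,.29],down(-.68))
E
```

```text
rim ((557.9209594726562, -160.39784240722656), 65.61802673339844) 912
can ((443.95758056640625, -361.707763671875), 49.75605392456055) 486
handle ((445.4210205078125, -362.5997314453125), 9.43981647491455) 77
knob [ 0.4310756  -0.13543935] [-0.98528973  0.17089222] 170.16030111007336 rect ((430.7846984863281, -135.90782165527344), (14.108043670654297, 41.074520111083984), 77.32537841796875)
tin [0.57952343 0.14219195] [-0.99576704  0.09191297] 174.72633136825124 rect ((581.7763061523438, 141.1805419921875), (87.84151458740234, 304.5627136230469), 84.70320129394531)
grip [0.48746591 0.36469674] [-0.98522559 -0.17126163] -170.138819143626 rect ((487.2751770019531, 367.1059875488281), (14.465572357177734, 24.33823585510254), 84.68242645263672)
blade [0.42738987 0.37724269] [-0.99800714  0.06310112] 176.38216858848753 rect ((428.1585693359375, 374.42852783203125), (69.91057586669922, 77.27140045166016), 83.93797302246094)
lidm ((580.2830200195312, 359.4056396484375), 72.15204620361328) 1023
lidknobm ((591.092041015625, 346.775634765625), 11.319337844848633) 49
lids ((749.4735107421875, 302.4578552246094), 36.72616958618164) 226
lidknobs ((751.3356323242188, 305.0829162597656), 9.999999747378752e-05) 1
lidL ((635.112548828125, 531.019775390625), 74.30696105957031) 1533
lidknobL ((633.7581787109375, 529.9509887695312), 15.50007438659668) 86
row [-2.37, -4.66, -10.68] [-5.52, -0.0, 0.02] mm 297.0 deg 27.6
```

```bash
python3 - <<'E'
from h import *
z=np.load('top0.npz');p=z['p']
a=cv2.resize(p[175:285,130:270,::-1],None,fx=5,fy=5,interpolation=cv2.INTER_CUBIC)
cv2.imwrite('pics/crop1.png',a)
z=np.load('scene0.npz');p=z['p']
cv2.imwrite('pics/crop2.png',cv2.resize(p[90:285,150:420,::-1],None,fx=2.9,fy=2.9,interpolation=cv2.INTER_CUBIC))
E
```

```text
(no output)
```

View pics/crop1.png

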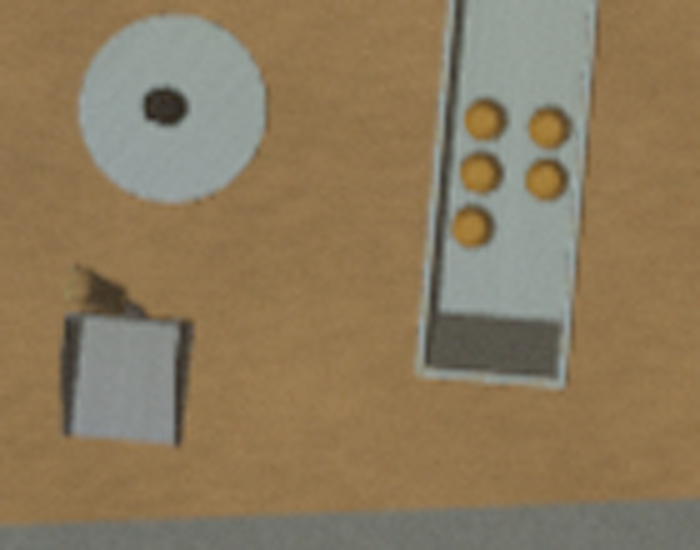

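View pics/crop2.png

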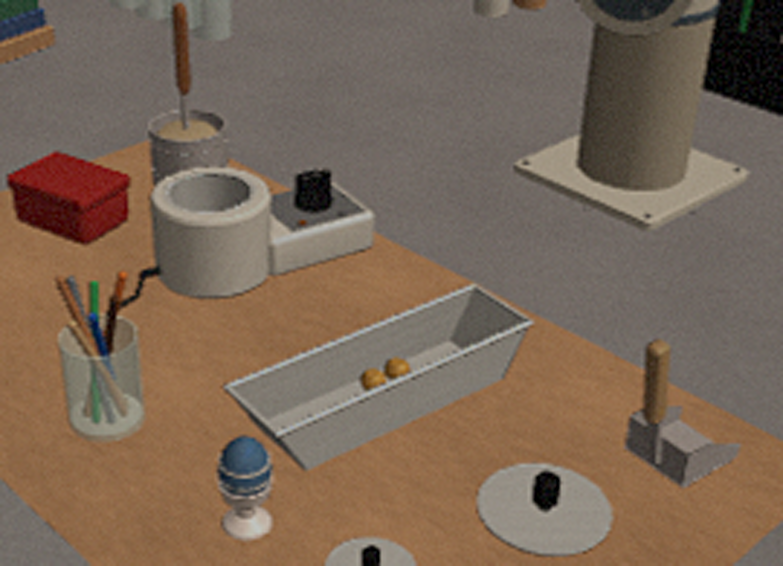

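```bash
python3 -m crank '[[-2.4,-1,-2,-1,0,0,1],[-2.4,-1.5,-4,-2,0,0,1],[-2.4,-2,-5,-3,0,0,1],[-2.4,-3,-7,-4,0,0,1],[-2.4,-4,-9,-5,0,0,1],[-2.4,-4.68,-10.68,-5.5,0,0,1],[-2.4,-4.68,-10.68,-5.5,0,0,1],[-2.4,-4.68,-10.68,-5.5,0,0,1]]' 40; python3 - <<'E'
from h import *
st(); rows([.4455,-.361,.17],down(-.68))
E
```

```text
clock: 0.77
eef_pos: [0.4493, -0.3564, 0.2912]
tool_rot: [0.305, 0.638, 0.305, -0.638]
force: [0.4, 0.5, 0.4]
gripper_width: 0.0853
t 0.77 p [ 449.3 -356.4  291.2] x [ 0.001  0.001 -1.   ] y [ 0.778 -0.628 -0.   ] q [-0.69  0.28  1.69  0.    1.17 -0.01] F [0.4 0.5 0.4] w 85.3
row [4.85, -0.0, 0.25] [0.01, -0.02, 0.0] mm 121.0 deg 0.1
```

```bash
python3 -m crank '[[0,0,0.25,0,0,0,1],[1.6,0,0.25,0,0,0,1],[3.2,0,0.25,0,0,0,1],[4.8,0,0.25,0,0,0,1],[4.8,0,0.25,0,0,0,1],[4.8,0,0.25,0,0,0,0],[4.8,0,0.25,0,0,0,0],[4.8,0,0.25,0,0,0,0]]' 40;python3 -m crank '[[0,0,0,0,0,0,0],[0,0,0,0,0,0,0]]' 60; python3 - <<'E'
from h import *
st()
E
```

```text
clock: 1.43
eef_pos: [0.4442, -0.3663, 0.174]
tool_rot: [0.305, 0.639, 0.302, -0.638]
force: [0.2, -0.3, -0.2]
gripper_width: 0.0516
clock: 1.6
eef_pos: [0.4438, -0.3657, 0.1734]
tool_rot: [0.305, 0.639, 0.303, -0.638]
force: [-0.3, -0.4, -0.3]
gripper_width: 0.0254
t 1.60 p [ 443.8 -365.7  173.4] x [ 0.003 -0.002 -1.   ] y [ 0.776 -0.63   0.004] q [-0.71  0.42  1.79 -0.    0.93 -0.03] F [-0.3 -0.4 -0.3] w 25.4
```

```bash
python3 - <<'E'
from h import *
rows([.4455,-.361,.170],down(-.68))
E
python3 -m crank '[[0.1,0,-0.16,0,0,0,0.3],[0.1,0,-0.16,0,0,0,0.25],[0.1,0,-0.16,0,0,0,0],[0.1,0,-0.16,0,0,0,0],[0.1,0,-0.16,0,0,0,0],[0.1,0,-0.16,0,0,0,0],[0.1,0,-0.16,0,0,0,0]]' 60; python3 - <<'E'
from h import *
st()
E
```

```text
row [0.14, -0.07, -0.19] [-0.02, 0.0, -0.04] mm 6.0 deg 0.2
clock: 2.18
eef_pos: [0.4458, -0.3618, 0.1693]
tool_rot: [0.304, 0.639, 0.304, -0.638]
force: [-0.9, 1.0, 6.0]
gripper_width: 0.0167
t 2.18 p [ 445.8 -361.8  169.3] x [ 0.001 -0.    -1.   ] y [ 0.776 -0.63   0.   ] q [-0.7   0.43  1.79  0.    0.92 -0.02] F [-0.9  1.   6. ] w 16.7
```

```bash
python3 -m crank '[[-1.2,0,0,0,0,0,0],[-2.4,0,0,0,0,0,0],[-3.6,0,0,0,0,0,0],[-4.6,0,0,0,0,0,0],[-4.8,0,0,0,0,0,0],[-4.8,0,0,0,0,0,0],[-4.8,0,0,0,0,0,0],[-4.8,0,0,0,0,0,0]]' 60; python3 - <<'E'
from h import *
st(); rows([.5575,-.160,.289],down(-.28))
p,d=grab('scene','lift',(150,60,420,260),2.8)
p,d=grab('top'); P=cloud('top',d)
m=(P[...,2]>.2)&(P[...,0]>.36)&(P[...,0]<.52)&(P[...,1]<-.28)&(P[...,1]>-.45)
E
```

```text
clock: 2.85
eef_pos: [0.4446, -0.361, 0.2867]
tool_rot: [-0.303, -0.638, -0.305, 0.639]
force: [0.3, -1.0, -1.7]
gripper_width: 0.0165
t 2.85 p [ 444.6 -361.   286.7] x [-0.003  0.002 -1.   ] y [ 0.776 -0.63  -0.003] q [-0.7   0.29  1.69 -0.    1.16 -0.02] F [ 0.3 -1.  -1.7] w 16.5
row [-0.09, -1.56, -9.09] [-4.61, -0.01, 0.04] mm 231.0 deg 23.0
```

View pics/lift.png

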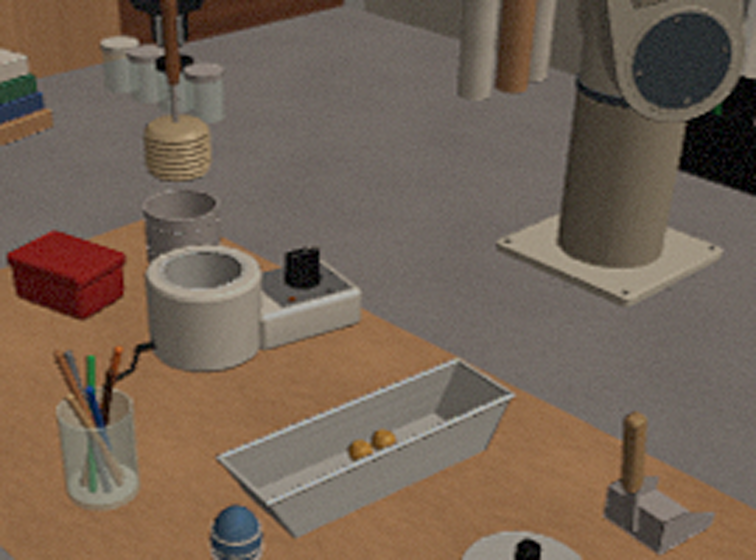

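```bash
python3 -m crank '[[0,-0.2,-1.2,-0.6,0,0,0],[0,-0.4,-2.5,-1.2,0,0,0],[0,-0.7,-4,-2,0,0,0],[0,-1,-5.5,-3,0,0,0],[0,-1.3,-7,-3.8,0,0,0],[0,-1.45,-8.2,-4.6,0,0,0],[0,-1.52,-9,-4.6,0,0,0],[0,-1.52,-9,-4.6,0,0,0]]' 60; python3 -m crank '[[0,0,0,0,0,0,0],[0,0,0,0,0,0,0],[0,0,0,0,0,0,0]]';python3 - <<'E'
from h import *
st(); rows([.5575,-.160,.289],down(-.28))
p,d=grab('scene','overwell',(150,40,420,240),2.8)
E
```

```text
clock: 3.62
eef_pos: [0.5593, -0.1598, 0.2875]
tool_rot: [0.426, 0.564, 0.427, -0.564]
force: [-0.0, -0.2, -0.7]
gripper_width: 0.0165
clock: 3.87
eef_pos: [0.5571, -0.164, 0.2882]
tool_rot: [-0.425, -0.565, -0.425, 0.566]
force: [-0.6, 0.4, -0.0]
gripper_width: 0.0167
t 3.87 p [ 557.1 -164.   288.2] x [-0.001  0.    -1.   ] y [ 0.961 -0.278 -0.001] q [-0.31  0.3   1.68 -0.    1.17 -0.02] F [-0.6  0.4 -0. ] w 16.7
row [-0.03, -0.03, -0.16] [-0.02, 0.0, 0.01] mm 4.0 deg 0.1
```

View pics/overwell.png

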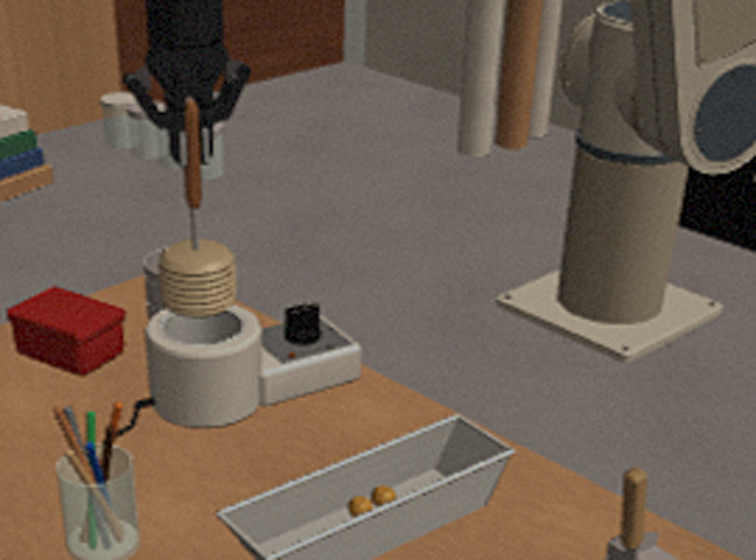

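```bash
python3 -m crank '[[0,0,-0.15,0,0,0,0],[0.8,0,-0.15,0,0,0,0],[1.6,0,-0.15,0,0,0,0],[2.5,0,-0.15,0,0,0,0],[3.4,0,-0.15,0,0,0,0],[4.1,0,-0.15,0,0,0,0],[4.36,0,-0.15,0,0,0,0],[4.36,0,-0.15,0,0,0,0]]' 60; python3 -m crank '[[0,0,0,0,0,0,0],[0.1,0,0,0,0,0,0],[0.1,0,0,0,0,0,0]]';python3 - <<'E'
from h import *
st()
E
```

```text
clock: 4.58
eef_pos: [0.5587, -0.1599, 0.1796]
tool_rot: [-0.425, -0.565, -0.425, 0.565]
force: [0.1, 0.2, -0.0]
gripper_width: 0.0162
clock: 4.83
eef_pos: [0.5596, -0.16, 0.1783]
tool_rot: [0.426, 0.566, 0.424, -0.565]
force: [-0.3, 0.2, 2.7]
gripper_width: 0.0163
t 4.83 p [ 559.6 -160.   178.3] x [ 0.002 -0.001 -1.   ] y [ 0.961 -0.277  0.002] q [-0.3   0.43  1.77 -0.    0.95 -0.02] F [-0.3  0.2  2.7] w 16.3
```

```bash
python3 -m crank '[[0.1,0,0,0,0,0,0],[0.1,0,0,0,0,0,0]]'; python3 - <<'E'
from h import *
st()
E
python3 -m crank '[[-0.7,0,0,0,0,0,0],[-1.5,0,0,0,0,0,0],[-2.3,0,0,0,0,0,0],[-3.0,0,0,0,0,0,0],[-3.0,0,0,0,0,0,0],[-3,0,0,0,0,0,0]]';python3 - <<'E'
from h import *
st()
E
```

```text
clock: 5.0
eef_pos: [0.5604, -0.1602, 0.1783]
tool_rot: [0.426, 0.566, 0.424, -0.564]
force: [-4.9, 1.6, 21.8]
gripper_width: 0.0165
t 5.00 p [ 560.4 -160.2  178.3] x [ 0.004 -0.001 -1.   ] y [ 0.961 -0.277  0.004] q [-0.3   0.43  1.77 -0.    0.94 -0.02] F [-4.9  1.6 21.8] w 16.5
clock: 5.5
eef_pos: [0.5593, -0.1597, 0.2506]
tool_rot: [0.426, 0.566, 0.424, -0.565]
force: [0.9, 0.7, -0.8]
gripper_width: 0.0167
t 5.50 p [ 559.3 -159.7  250.6] x [ 0.002 -0.001 -1.   ] y [ 0.961 -0.277  0.002] q [-0.3   0.34  1.71  0.    1.09 -0.02] F [ 0.9  0.7 -0.8] w 16.7
```

```bash
D='' ; python3 -m crank '[[0.8,0,0,0,0,0,0],[1.6,0,0,0,0,0,0],[2.3,0,0,0,0,0,0],[2.8,0,0,0,0,0,0],[2.95,0,0,0,0,0,0],[2.95,0,0,0,0,0,0],[2.95,0,0,0,0,0,0]]'
python3 -m crank '[[-0.7,0,0,0,0,0,0],[-1.5,0,0,0,0,0,0],[-2.3,0,0,0,0,0,0],[-3.0,0,0,0,0,0,0],[-3.0,0,0,0,0,0,0],[-3,0,0,0,0,0,0]]'
python3 -m crank '[[0.8,0,0,0,0,0,0],[1.6,0,0,0,0,0,0],[2.3,0,0,0,0,0,0],[2.8,0,0,0,0,0,0],[3.0,0,0,0,0,0,0],[3.0,0,0,0,0,0,0],[3.0,0,0,0,0,0,0]]'
python3 - <<'E'
from h import *
st()
E
```

```text
clock: 6.08
eef_pos: [0.5584, -0.1595, 0.1758]
tool_rot: [-0.425, -0.565, -0.425, 0.565]
force: [-2.4, -0.0, 6.0]
gripper_width: 0.0164
clock: 6.58
eef_pos: [0.559, -0.1595, 0.2508]
tool_rot: [0.425, 0.565, 0.425, -0.565]
force: [-0.5, -0.7, -2.0]
gripper_width: 0.0168
clock: 7.17
eef_pos: [0.5584, -0.1594, 0.175]
tool_rot: [-0.425, -0.565, -0.426, 0.565]
force: [-0.4, -0.5, -0.6]
gripper_width: 0.0165
t 7.17 p [ 558.4 -159.4  175. ] x [-0.001  0.    -1.   ] y [ 0.961 -0.277 -0.002] q [-0.3   0.43  1.77  0.    0.94 -0.02] F [-0.4 -0.5 -0.6] w 16.5
```

```bash
python3 -m crank '[[0.08,0,0,0,0,0,0],[0.15,0,0,0,0,0,0],[0.15,0,0,0,0,0,0]]'
python3 -m crank '[[0,0,0,0,0,0,0],[0,0,0,0,0,0,0]]'

```

```text
clock: 7.42
eef_pos: [0.5594, -0.16, 0.1748]
tool_rot: [0.426, 0.565, 0.425, -0.565]
force: [-7.1, 0.9, 23.6]
gripper_width: 0.0169
clock: 7.58
eef_pos: [0.5593, -0.16, 0.1748]
tool_rot: [0.426, 0.565, 0.425, -0.565]
force: [-7.2, 0.3, 24.6]
gripper_width: 0.0165
```

```bash
python3 -m crank '[[-1,0,0,0,0,0,0],[-2,0,0,0,0,0,0],[-3,0,0,0,0,0,0],[-4,0,0,0,0,0,0],[-4.8,0,0,0,0,0,0],[-4.8,0,0,0,0,0,0],[-4.8,0,0,0,0,0,0]]'
python3 - <<'E'
from h import *
st(); rows([.445,-.361,.289],down(-.68))
grab('scene','lift2',(150,40,420,240),2.8)
E
```

```text
clock: 8.17
eef_pos: [0.5592, -0.1596, 0.2925]
tool_rot: [0.426, 0.565, 0.425, -0.565]
force: [0.6, 0.3, -1.4]
gripper_width: 0.0168
t 8.17 p [ 559.2 -159.6  292.5] x [ 0.001 -0.    -1.   ] y [ 0.961 -0.277  0.002] q [-0.3   0.29  1.67  0.    1.17 -0.02] F [ 0.6  0.3 -1.4] w 16.8
row [0.14, -2.16, 9.01] [4.58, -0.0, -0.02] mm 232.0 deg 22.9
```

View pics/lift2.png

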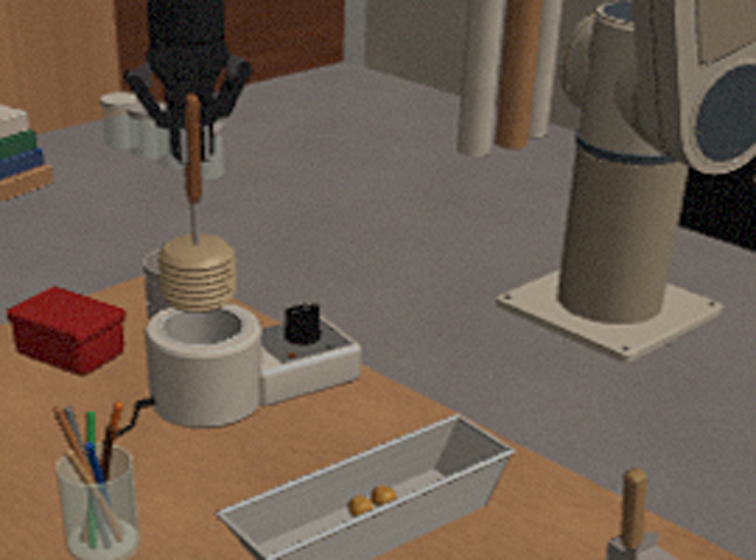

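The brush is upright and clear of the rim, so back to the can.

```bash
python3 -m crank '[[0,-0.3,1.2,0.6,0,0,0],[0,-0.6,2.5,1.2,0,0,0],[0,-1,4,2,0,0,0],[0,-1.4,5.5,3,0,0,0],[0,-1.8,7,3.8,0,0,0],[0,-2.1,8.2,4.5,0,0,0],[0,-2.16,8.8,4.5,0,0,0],[0,-2.16,9,4.5,0,0,0]]'; python3 -m crank '[[0,0,0,0,0,0,0],[0,0,0,0,0,0,0],[0,0,0,0,0,0,0]]';python3 - <<'E'
from h import *
st(); rows([.445,-.361,.168],down(-.68))
E
```

```text
clock: 8.88
eef_pos: [0.4425, -0.3623, 0.29]
tool_rot: [-0.305, -0.637, -0.307, 0.638]
force: [-0.9, 0.4, -0.9]
gripper_width: 0.0165
clock: 9.13
eef_pos: [0.445, -0.3595, 0.2915]
tool_rot: [-0.307, -0.637, -0.308, 0.637]
force: [0.6, 0.1, -1.2]
gripper_width: 0.0162
t 9.13 p [ 445.  -359.5  291.5] x [-0.001  0.001 -1.   ] y [ 0.783 -0.623 -0.002] q [-0.7   0.28  1.69  0.    1.17 -0.03] F [ 0.6  0.1 -1.2] w 16.2
row [4.94, 0.04, 0.05] [0.09, -0.0, 0.02] mm 124.0 deg 0.5
```

```bash
python3 -m crank '[[1,0.04,0.05,0,0,0,0],[2,0.04,0.05,0,0,0,0],[3,0.04,0.05,0,0,0,0],[4,0.04,0.05,0,0,0,0],[4.7,0.04,0.05,0,0,0,0],[4.95,0.04,0.05,0,0,0,0],[4.95,0.04,0.05,0,0,0,0]]'; python3 -m crank '[[0.06,0,0,0,0,0,0],[0.06,0,0,0,0,0,0]]';python3 - <<'E'
from h import *
st()
E
```

```text
clock: 9.72
eef_pos: [0.4449, -0.361, 0.1675]
tool_rot: [-0.307, -0.637, -0.308, 0.637]
force: [0.3, -0.5, -0.8]
gripper_width: 0.0168
clock: 9.88
eef_pos: [0.4454, -0.3621, 0.1676]
tool_rot: [0.307, 0.637, 0.307, -0.637]
force: [-0.3, 0.3, -0.8]
gripper_width: 0.0165
t 9.88 p [ 445.4 -362.1  167.6] x [ 0.001 -0.001 -1.   ] y [ 0.782 -0.623  0.001] q [-0.7   0.43  1.79  0.    0.92 -0.03] F [-0.3  0.3 -0.8] w 16.5
```

```bash
python3 -m crank '[[0.06,0,0,0,0,0,0],[0.1,0,0,0,0,0,0],[0.1,0,0,0,0,0,0]]';python3 - <<'E'
from h import *
st()
E
```

```text
clock: 10.13
eef_pos: [0.4453, -0.3629, 0.1658]
tool_rot: [0.308, 0.637, 0.306, -0.637]
force: [-1.2, 0.1, 4.4]
gripper_width: 0.0167
t 10.13 p [ 445.3 -362.9  165.8] x [ 0.001 -0.001 -1.   ] y [ 0.782 -0.623  0.002] q [-0.7   0.43  1.79 -0.    0.91 -0.03] F [-1.2  0.1  4.4] w 16.7
```

```bash
python3 -m crank '[[0,0,0,0,0,0,0.5],[0,0,0,0,0,0,0.8],[0,0,0,0,0,0,0.8],[0,0,0,0,0,0,0.8],[0,0,0,0,0,0,0.8]]'; python3 -m crank '[[-1,0,0,0,0,0,0.8],[-2.5,0,0,0,0,0,0.8],[-4,0,0,0,0,0,0.8],[-5.5,0,0,0,0,0,0.8],[-6,0,0,0,0,0,0.8],[-6,0,0,0,0,0,0.8]]';python3 - <<'E'
from h import *
st()
grab('scene','rel',(150,40,420,240),2.8)
E
```

```text
clock: 10.55
eef_pos: [0.4446, -0.3623, 0.1645]
tool_rot: [-0.307, -0.637, -0.307, 0.637]
force: [0.5, 1.0, -0.6]
gripper_width: 0.0683
clock: 11.05
eef_pos: [0.4464, -0.3637, 0.3192]
tool_rot: [0.309, 0.638, 0.304, -0.636]
force: [0.7, -0.6, -0.1]
gripper_width: 0.0679
t 11.05 p [ 446.4 -363.7  319.2] x [ 0.006 -0.005 -1.   ] y [ 0.782 -0.624  0.008] q [-0.7   0.26  1.66 -0.    1.22 -0.03] F [ 0.7 -0.6 -0.1] w 67.9
```

View pics/rel.png

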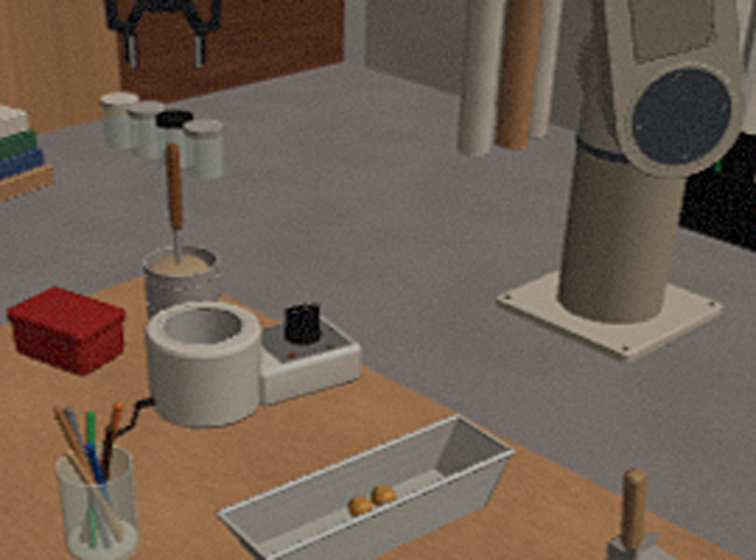

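```bash
cat >> h.py <<'E'
def log():
    import json,os
    o=r.observe(); open('log.jsonl','a').write(json.dumps([list(map(float,o['joint_pos'])),list(map(float,o['eef_pos'])),list(map(float,o['tool_rot']))])+'\n')
E
python3 -m crank '[[0,0,0,0,0,0,0.9],[0,0,0,0,0,0,0.9]]'; python3 - <<'E'
from h import *
log();st()
p,d=grab('top','top1'); np.savez('top1.npz',p=p,d=d); P=cloud('top',d);zz=P[...,2]
ps,ds=grab('scene'); Q=cloud('scene',ds)
np.set_printoptions(suppress=True,precision=4)
for nm,X in (('top',P),('scene',Q)):
    b=(X[...,0]>.37)&(X[...,0]<.56)&(X[...,1]>.28)&(X[...,1]<.47)
    for lo,hi in ((.05,.07),(.07,.09),(.09,.11),(.11,.13),(.13,.16),(.01,.04)):
        q=X[b&(X[...,2]>lo)&(X[...,2]<hi)]
        if len(q)>2: print(nm,lo,hi,len(q),q.mean(0),q.min(0),q.max(0))
# predicted kin fit
rows([.475,.37,.29],down(np.pi/2-.1-np.pi))
E
```

```text
clock: 11.27
eef_pos: [0.444, -0.3617, 0.3128]
tool_rot: [-0.306, -0.637, -0.308, 0.638]
force: [0.1, -0.2, -0.6]
gripper_width: 0.0766
t 11.27 p [ 444.  -361.7  312.8] x [-0.002  0.002 -1.   ] y [ 0.782 -0.624 -0.003] q [-0.7   0.26  1.67 -0.    1.22 -0.03] F [ 0.1 -0.2 -0.6] w 76.6
top 0.05 0.07 4 [0.4749 0.3631 0.0621] [0.4708 0.3616 0.0541] [0.4792 0.3644 0.0656]
top 0.07 0.09 12 [0.4781 0.3631 0.0784] [0.4712 0.3605 0.0701] [0.486  0.371  0.0899]
top 0.09 0.11 14 [0.4807 0.3624 0.0995] [0.4752 0.3601 0.0918] [0.4894 0.3696 0.1097]
top 0.11 0.13 15 [0.4846 0.363  0.1197] [0.479  0.3595 0.1113] [0.493  0.3726 0.1286]
top 0.13 0.16 45 [0.491  0.3664 0.1427] [0.4826 0.3599 0.1317] [0.4989 0.3745 0.1491]
top 0.01 0.04 325 [0.501  0.3598 0.0188] [0.3914 0.3031 0.0102] [0.56   0.4116 0.04  ]
scene 0.05 0.07 30 [0.479  0.3723 0.06  ] [0.4685 0.3635 0.05  ] [0.486  0.3791 0.0697]
scene 0.07 0.09 53 [0.4836 0.3739 0.0798] [0.4707 0.363  0.0701] [0.4911 0.3796 0.0896]
scene 0.09 0.11 48 [0.4876 0.3741 0.1007] [0.4751 0.3653 0.09  ] [0.4939 0.379  0.1099]
scene 0.11 0.13 50 [0.4914 0.3733 0.1205] [0.4783 0.3637 0.111 ] [0.4984 0.3796 0.1296]
scene 0.13 0.16 67 [0.4922 0.3718 0.14  ] [0.4802 0.3617 0.13  ] [0.4991 0.3784 0.1478]
scene 0.01 0.04 518 [0.4849 0.3726 0.0206] [0.39   0.3024 0.0101] [0.5598 0.4138 0.0398]
row [0.97, -17.28, -23.66] [11.43, 0.02, 0.03] mm 733.0 deg 57.2
```

```bash
python3 - <<'E'
import cv2
a=cv2.imread('pics/top1.png'); cv2.imwrite('pics/t1c.png',cv2.resize(a[240:430,180:400],None,fx=3,fy=3,interpolation=cv2.INTER_CUBIC))
E
```

```text
(no output)
```

View pics/t1c.png

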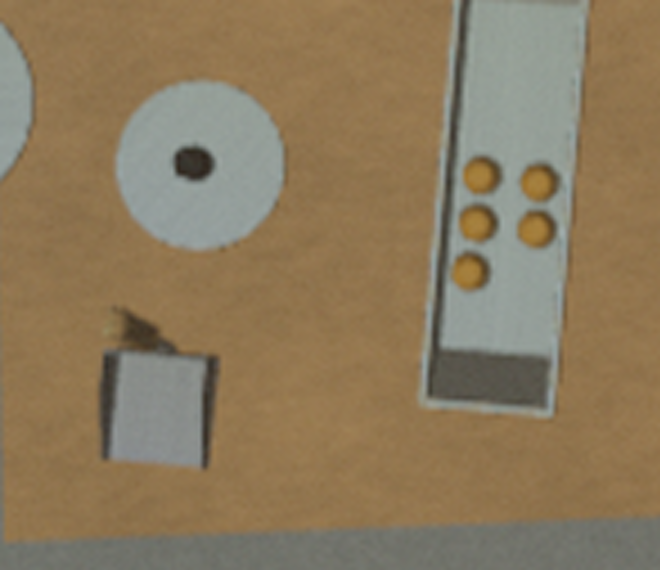

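```bash
cat >> h.py <<'E'
def scoopR(yaw,pitch=0.0,lean=0.17):
    # tool orientation when scoop has yaw (world) and mouth-up pitch (rad); tool x along grip downward, tool y along scoop +y
    S=R.from_euler('z',yaw)*R.from_euler('y',pitch)  # +rot about y lowers +x end, raises mouth
    x=np.array([-np.sin(lean),0,-np.cos(lean)]); y=np.array([0,1.,0]); 
    return S*R.from_matrix(np.stack([x,y,np.cross(x,y)],1)), S
E
python3 - <<'E'
from h import *
Rt,S=scoopR(-.107)
g=np.array([.4845,.3695,.100])+S.apply([.0009,0,.005]); x=Rt.as_matrix()[:,0]
tcp=g+.0187*x; print(tcp,g)
rows(tcp-x*.10+[0,0,.10],Rt); rows(tcp,Rt)
print(R.from_matrix(Rt.as_matrix()).as_quat())
E
```

```text
[0.48224924 0.36974176 0.08656956] [0.48539485 0.36940388 0.105     ]
row [1.16, -16.48, -24.19] [-24.42, 1.1, -2.06] mm 732.0 deg 122.7
row [9.11, -17.03, -23.83] [-24.42, 1.1, -2.06] mm 767.0 deg 122.7
[ 0.04088582  0.76349167 -0.03446549  0.6436    ]
```

```bash
python3 -m crank '[[0,-1.1,-1.6,-1.4,0,0,0.9],[0,-2.2,-3.2,-2.8,0,0,0.9],[0,-3.3,-4.8,-4.2,0,0,0.9],[0,-4.4,-6.4,-5.6,0,0,0.9],[0,-5.5,-8,-7,0,0,0.9],[0,-6.4,-9.4,-8.3,0,0,0.9],[0,-7.3,-10.7,-9.6,0,0,0.9],[0,-8.2,-12,-11,0,0,0.9]]'; python3 - <<'E'
from h import *
st();log()
Rt,S=scoopR(-.107)
rows([.4797,.37,.285],Rt)
E
```

```text
clock: 12.03
eef_pos: [0.4687, -0.028, 0.3138]
tool_rot: [0.567, 0.422, 0.568, -0.422]
force: [1.0, 0.1, 0.6]
gripper_width: 0.0767
t 12.03 p [468.7 -28.  313.8] x [-0.001  0.    -1.   ] y [ 0.958  0.288 -0.001] q [-0.09  0.09  1.87  0.    1.18 -0.38] F [1.  0.1 0.6] w 76.7
row [1.15, 5.0, -15.12] [-13.4, 1.71, -1.13] mm 399.0 deg 67.8
```

```bash
python3 -m crank '[[0,0.5,-1.5,-1.4,0.17,-0.1,0.9],[0,1,-3.1,-2.8,0.35,-0.2,0.9],[0,1.5,-4.7,-4.2,0.5,-0.3,0.9],[0,2,-6.3,-5.6,0.7,-0.45,0.9],[0,2.6,-7.9,-7,0.9,-0.6,0.9],[0,3.2,-9.5,-8.3,1.05,-0.7,0.9],[0,3.7,-11,-9.6,1.2,-0.8,0.9],[0,4.1,-12.4,-11,1.4,-0.9,0.9]]'; python3 -m crank '[[0,0,0,0,0,0,0.9]]'; python3 - <<'E'
from h import *
st();log()
Rt,S=scoopR(-.107)
rows([.4822+.017,.3697-.002,.0866+.1],Rt)
E
```

```text
clock: 12.7
eef_pos: [0.4795, 0.2988, 0.3134]
tool_rot: [0.647, 0.114, 0.746, -0.108]
force: [1.6, 0.3, -0.1]
gripper_width: 0.0771
clock: 12.78
eef_pos: [0.4797, 0.302, 0.3131]
tool_rot: [0.647, 0.114, 0.747, -0.106]
force: [-0.0, -0.1, 0.3]
gripper_width: 0.0769
t 12.78 p [479.7 302.  313.1] x [-0.138  0.033 -0.99 ] y [ 0.306  0.952 -0.011] q [ 0.49  0.3   1.62  0.1   1.33 -0.8 ] F [-0.  -0.1  0.3] w 76.9
row [4.99, 2.8, 0.65] [-2.33, 0.31, -0.24] mm 144.0 deg 11.8
```

```bash
python3 -m crank '[[0,1.4,0.3,-1,0.1,-0.1,0.9],[1,2.8,0.65,-2.33,0.3,-0.24,0.9],[2.5,2.8,0.65,-2.33,0.3,-0.24,0.9],[4,2.8,0.65,-2.33,0.3,-0.24,0.9],[5,2.8,0.65,-2.33,0.3,-0.24,0.9],[5,2.8,0.65,-2.33,0.3,-0.24,0.9],[5,2.8,0.65,-2.33,0.3,-0.24,0.9],[5,2.8,0.65,-2.33,0.3,-0.24,0.9]]';  python3 - <<'E'
from h import *
st();log()
Rt,S=scoopR(-.107)
rows([.4822,.3697,.0866],Rt)
p,d=grab('scene','pre',(280,130,512,300),3.3)
p,d=grab('top'); P=cloud('top',d);np.savez('top2.npz',p=p,d=d)
E
```

```text
clock: 13.45
eef_pos: [0.5015, 0.3619, 0.1889]
tool_rot: [0.645, 0.045, 0.762, -0.039]
force: [0.6, 0.4, 0.1]
gripper_width: 0.0768
t 13.45 p [501.5 361.9 188.9] x [-0.164  0.018 -0.986] y [ 0.118  0.993 -0.001] q [ 0.56  0.52  1.59  0.11  1.16 -0.95] F [0.6 0.4 0.1] w 76.8
row [4.17, 0.22, -0.12] [-0.13, 0.05, -0.01] mm 104.0 deg 0.7
```

View pics/pre.png

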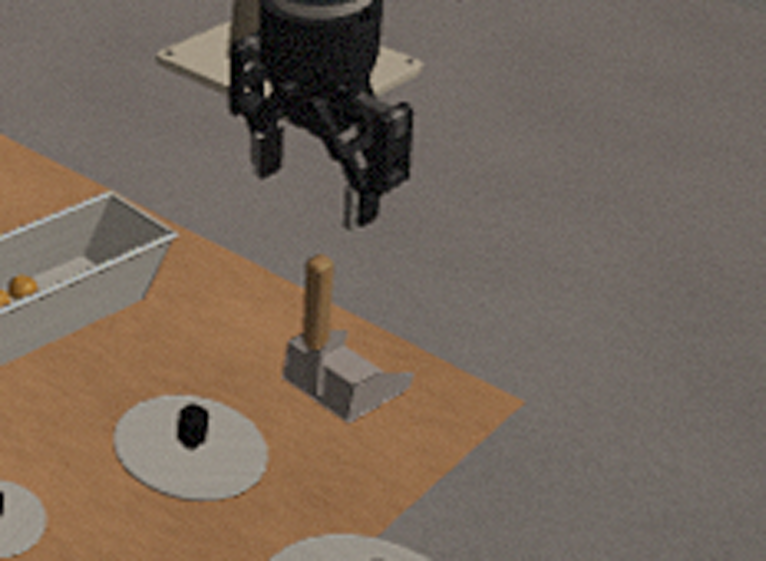

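```bash
python3 -m crank '[[0,0.2,-0.1,0,0,0,0.9],[1,0.22,-0.1,0,0,0,0.9],[2,0.22,-0.1,0,0,0,0.9],[3,0.22,-0.1,0,0,0,0.9],[4,0.22,-0.1,0,0,0,0.9],[4.15,0.22,-0.1,0,0,0,0.6],[4.15,0.22,-0.1,0,0,0,0.6],[4.15,0.22,-0.1,0,0,0,0.5]]' 80;  python3 - <<'E'
from h import *
st();log()
Rt,S=scoopR(-.107)
rows([.4822,.3697,.0866],Rt)
E
```

```text
clock: 14.22
eef_pos: [0.4825, 0.37, 0.0873]
tool_rot: [0.645, 0.045, 0.762, -0.038]
force: [0.2, 0.0, 0.3]
gripper_width: 0.0432
t 14.22 p [482.5 370.   87.3] x [-0.164  0.018 -0.986] y [ 0.117  0.993 -0.001] q [ 0.58  0.64  1.66  0.13  0.97 -0.95] F [0.2 0.  0.3] w 43.2
row [0.03, -0.01, -0.01] [-0.12, 0.05, -0.01] mm 1.0 deg 0.7
```

```bash
python3 -m crank '[[0,0,0,0,0,0,0],[0,0,0,0,0,0,0],[0,0,0,0,0,0,0],[0,0,0,0,0,0,0],[0,0,0,0,0,0,0],[0,0,0,0,0,0,0],[0,0,0,0,0,0,0]]' 90;  python3 - <<'E'
from h import *
st();log()
p,d=grab('top','gr',(100,140,300,290),3.8); np.savez('top3.npz',p=p,d=d)
E
```

```text
clock: 14.8
eef_pos: [0.4829, 0.3699, 0.0876]
tool_rot: [0.646, 0.045, 0.761, -0.038]
force: [1.3, -1.2, 6.4]
gripper_width: 0.015
t 14.80 p [482.9 369.9  87.6] x [-0.162  0.019 -0.987] y [ 0.118  0.993 -0.   ] q [ 0.58  0.64  1.66  0.13  0.97 -0.95] F [ 1.3 -1.2  6.4] w 15.0
```

View pics/gr.png

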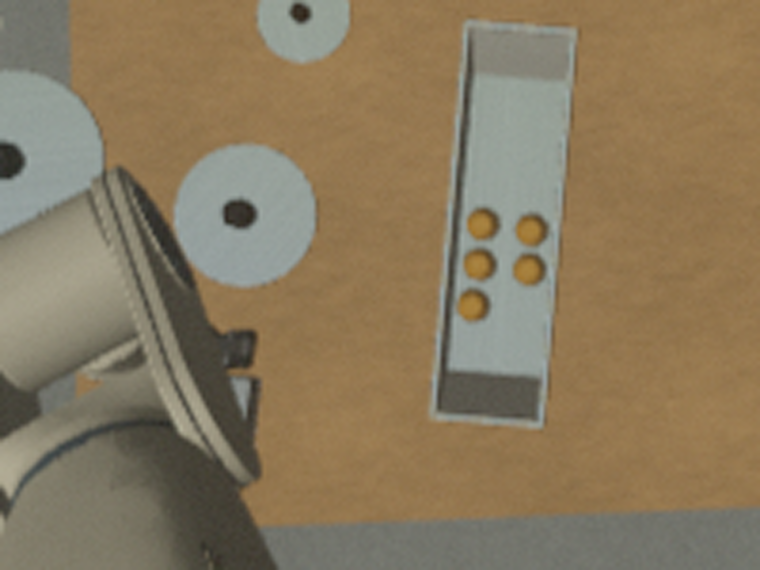

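```bash
python3 - <<'E'
from h import *
p,Rc=pose()
p=np.array([.4829,.3699,.0876]); yaw=np.arctan2(-.118,.993)
g=p+ -Rc.as_matrix()[:,0]*(.1-p[2])/.987; 
o=np.array([g[0]-.055*np.cos(yaw),g[1]-.055*np.sin(yaw),0]); print(o,g,yaw)
S=R.from_euler('z',yaw)
Rts=Rc.inv()*S; pts=Rc.inv().apply(o-p); print(pts,Rts.as_matrix())
np.savez('grasp.npz',R=Rts.as_quat(),p=pts)
E
cat >> h.py <<'E'
TC=np.array([.5818,.1412,0]); TY=-.0925
def tin(x,y=0,z=0): return TC+R.from_euler('z',TY).apply([x,y,z])
def G(): g=np.load('grasp.npz'); return R.from_quat(g['R']),g['p']
def scoop():
    p,Rc=pose(); Rg,pg=G(); return p+Rc.apply(pg),Rc*Rg
def srow(o,yaw=TY,pitch=0.,roll=0.,pt=(0,0,0)):
    # bring scoop-frame point pt to world o
    Rg,pg=G(); S=R.from_euler('z',yaw)*R.from_euler('y',pitch)*R.from_euler('x',roll); Rt=S*Rg.inv(); oo=np.array(o)-S.apply(pt); return rows(oo-Rt.apply(pg),Rt)
def sst():
    o,S=scoop(); print('scoop o',np.round(o*1000,1),'tin frame',np.round(R.from_euler('z',-TY).apply(o-TC)*1000,1),'yaw-tin %.2f pitch(mouth up) %.2f roll %.2f deg'%tuple(np.degrees([S.as_euler('ZYX')[0]-TY,S.as_euler('ZYX')[1],S.as_euler('ZYX')[2]])))
E
python3 -m crank '[[-1,0,0,0,0,0,0],[-2,0,0,0,0,0,0],[-3,0,0,0,0,0,0],[-4,0,0,0,0,0,0],[-4.2,0,0,0,0,0,0],[-4.2,0,0,0,0,0,0]]'
python3 - <<'E'
from h import *
st();sst();srow(tin(62,0)*0+tin(.062,0,.10))
E
```

```text
[0.43032564 0.3761503  0.        ] [0.48494137 0.36966022 0.09999405] -0.11827717308228741
[ 9.50816215e-02  3.93514824e-05 -3.78995203e-02] [[-1.63603775e-01 -2.20987950e-04 -9.86526105e-01]
 [-4.41266335e-04  9.99999891e-01 -1.50827319e-04]
 [ 9.86526031e-01  4.10644840e-04 -1.63603855e-01]]
clock: 15.35
eef_pos: [0.5002, 0.368, 0.1914]
tool_rot: [0.646, 0.045, 0.761, -0.038]
force: [-0.5, -0.9, -1.7]
gripper_width: 0.0156
t 15.35 p [500.2 368.  191.4] x [-0.161  0.02  -0.987] y [0.118 0.993 0.001] q [ 0.57  0.52  1.59  0.11  1.17 -0.94] F [-0.5 -0.9 -1.7] w 15.6
scoop o [447.8 374.3 103.8] tin frame [-155.   219.8  103.8] yaw-tin -1.48 pitch(mouth up) -0.06 roll 0.05 deg
row [-1.3, -8.51, 8.81] [-0.29, 0.01, -0.06] mm 308.0 deg 1.5
```

```bash
python3 -m crank '[[-0.2,-1.1,1.1,0,0,0,0],[-0.35,-2.2,2.2,0,0,0,0],[-0.5,-3.3,3.4,0,0,0,0],[-0.7,-4.4,4.5,0,0,0,0],[-0.9,-5.5,5.7,-0.3,0,0,0],[-1.1,-6.6,6.8,-0.3,0,0,0],[-1.2,-7.6,7.9,-0.3,0,0,0],[-1.3,-8.5,8.8,-0.3,0,0,0]]'
python3 -m crank '[[0,0,0,0,0,0,0],[0,0,0,0,0,0,0],[0,0,0,0,0,0,0]]'
python3 - <<'E'
from h import *
log();st();sst();srow(tin(.062,0,.003))
p,d=grab('top','tin',(170,110,320,290),3.3);np.savez('top4.npz',p=p,d=d)
p,d=grab('scene','tins',(200,130,400,270),3.8)
E
```

```text
clock: 16.02
eef_pos: [0.695, 0.128, 0.1827]
tool_rot: [0.644, 0.036, 0.764, -0.029]
force: [0.7, 0.7, -2.3]
gripper_width: 0.0153
clock: 16.27
eef_pos: [0.6934, 0.1305, 0.1832]
tool_rot: [0.644, 0.036, 0.764, -0.029]
force: [-0.5, -0.2, -1.0]
gripper_width: 0.0147
t 16.27 p [693.4 130.5 183.2] x [-0.169  0.017 -0.986] y [0.092 0.996 0.002] q [ 0.15  0.67  1.34  0.04  1.3  -1.34] F [-0.5 -0.2 -1. ] w 14.7
scoop o [640.1 135.6  95.9] tin frame [58.6 -0.2 95.9] yaw-tin -0.01 pitch(mouth up) 0.34 roll 0.11 deg
row [3.63, 0.01, 0.74] [0.0, -0.07, -0.02] mm 93.0 deg 0.4
```

View pics/tin.png

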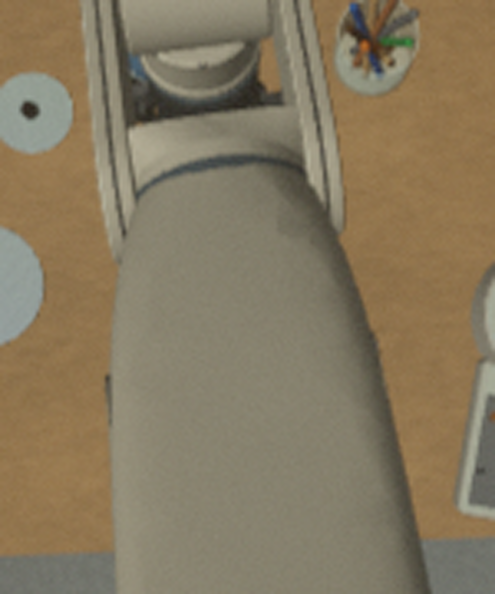

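View pics/tins.png

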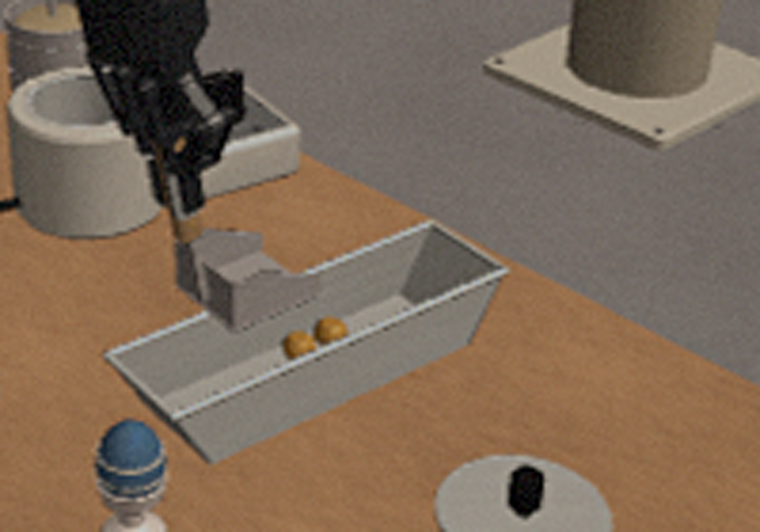

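```bash
python3 - <<'E'
from h import *
p,d=r.camera('scene'); Q=cloud('scene',d)
o,S=scoop(); T=R.from_euler('z',-TY).apply((Q-TC).reshape(-1,3)).reshape(Q.shape)*1000
s=S.inv().apply((Q-o).reshape(-1,3)).reshape(Q.shape)*1000
near=(abs(s[...,0])<60)&(abs(s[...,1])<50)&(s[...,2]>-8)&(s[...,2]<50)
q=s[near]; print(len(q)); 
# outer +y side: points with normal +y : between z 4..14 , x -30..30
m=near&(s[...,0]>-25)&(s[...,0]<30)&(s[...,2]>3)&(s[...,2]<14)&(s[...,1]>20); print('side y',np.percentile(s[m][:,1],[5,25,50,75,95]),m.sum())
m=near&(s[...,1]>-25)&(s[...,1]<28)&(s[...,2]>5)&(s[...,2]<30)&(s[...,0]>20); print('back x',np.percentile(s[m][:,0],[5,25,50,75,95]),m.sum())
m=near&(s[...,0]>-20)&(s[...,0]<30)&(s[...,1]>20); print('low z',np.percentile(s[m][:,2],[1,5,50,99]))
# tin outer +y side
m=(T[...,0]>-100)&(T[...,0]<100)&(T[...,2]>10)&(T[...,2]<45)&(T[...,1]>30)&(T[...,1]<50); print('tin side y',np.percentile(T[m][:,1],[5,50,95]),m.sum())
for a,b in((-100,-50),(-50,0),(0,50),(50,100)):
    mm=m&(T[...,0]>a)&(T[...,0]<b); print(a,np.median(T[mm][:,1]))
m=(T[...,0]>-90)&(T[...,0]<20)&(T[...,2]>20)&(T[...,2]<50)&(T[...,1]>-50)&(T[...,1]<-28); print('tin inner -y',np.percentile(T[m][:,1],[5,50,95]),m.sum())
z=np.load('top0.npz');P=cloud('top',z['d']);T=R.from_euler('z',-TY).apply((P-TC).reshape(-1,3)).reshape(P.shape)*1000
m=(abs(T[...,0])<120)&(T[...,2]>54)&(T[...,2]<66)
for s_ in(1,-1):
    mm=m&(T[...,1]*s_>30)&(T[...,1]*s_<50); print('top rim y',s_,np.median(T[mm][:,1]), np.polyfit(T[mm][:,0],T[mm][:,1],1))
for s_ in(1,-1):
    mm=(abs(T[...,1])<33)&(T[...,2]>54)&(T[...,2]<66)&(T[...,0]*s_>130)&(T[...,0]*s_<165); print('end',s_,np.median(T[mm][:,0]),mm.sum())
E
```

```text
634
side y [30.83778606 32.34025711 33.14230559 34.09027805 35.42927178] 65
back x [32.89251238 33.73922519 34.68787174 38.27743971 42.2205861 ] 82
low z [-0.18907979  2.19088325 17.43104188 36.79346937]
tin side y [39.82188443 41.95744672 44.06609792] 585
-100 41.82788652255241
-50 41.86438571585611
0 42.12755129410353
50 42.00859652212216
tin inner -y [-39.73078928 -37.11639628 -34.78148816] 184
top rim y 1 40.21080249273047 [9.24871369e-04 4.03799025e+01]
top rim y -1 -41.00954004509198 [ 2.42046563e-03 -4.10244257e+01]
end 1 148.28411545841874 54
end -1 -148.78202302608855 54
```

```bash
python3 -m crank '[[0,0.07,0.74,0,0,0,0],[0.6,0.07,0.74,0,0,0,0],[1.2,0.07,0.74,0,0,0,0],[1.8,0.07,0.74,0,0,0,0],[2.4,0.07,0.74,0,0,0,0],[2.9,0.07,0.74,0,0,0,0],[2.9,0.07,0.74,0,0,0,0]]'
python3 - <<'E'
from h import *
st();sst();srow(tin(.062,.0015,.003))
p,d=grab('scene','ins',(200,130,400,270),3.8)
E
```

```text
clock: 17.0
eef_pos: [0.6985, 0.1324, 0.1078]
tool_rot: [0.643, 0.035, 0.764, -0.029]
force: [-1.0, -0.3, -2.1]
gripper_width: 0.0152
t 17.00 p [698.5 132.4 107.8] x [-0.17   0.016 -0.985] y [0.09  0.996 0.001] q [ 0.15  0.76  1.36  0.05  1.19 -1.35] F [-1.  -0.3 -2.1] w 15.2
scoop o [645.1 137.4  20.6] tin frame [63.4  2.  20.6] yaw-tin 0.10 pitch(mouth up) 0.43 roll 0.06 deg
row [0.69, -0.02, 0.04] [0.02, -0.09, -0.01] mm 17.0 deg 0.4
```

View pics/ins.png

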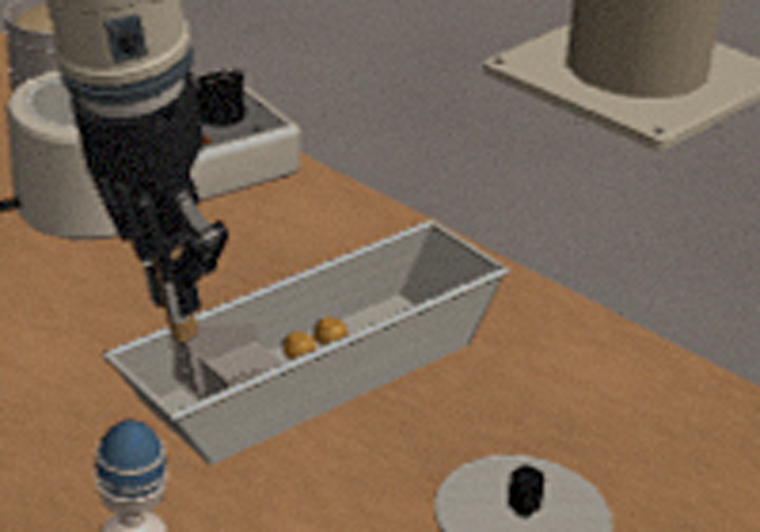

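```bash
python3 -m crank '[[0.3,-0.02,0.04,0,-0.1,0,0],[0.6,-0.02,0.04,0,-0.19,0,0],[0.68,-0.02,0.04,0,-0.19,0,0],[0.68,-0.02,0.04,0,-0.19,0,0]]'
python3 - <<'E'
from h import *
st();sst()
E
```

```text
clock: 17.38
eef_pos: [0.6986, 0.1313, 0.0933]
tool_rot: [0.651, 0.035, 0.758, -0.029]
force: [0.5, 0.3, -2.2]
gripper_width: 0.0148
t 17.38 p [698.6 131.3  93.3] x [-0.15   0.016 -0.989] y [0.092 0.996 0.002] q [ 0.15  0.76  1.38  0.04  1.14 -1.35] F [ 0.5  0.3 -2.2] w 14.8
scoop o [647.  136.2   5. ] tin frame [65.4  1.1  5. ] yaw-tin 0.01 pitch(mouth up) -0.74 roll 0.12 deg
```

```bash
python3 -m crank '[[0.04,0,0,0,0,0,0],[0.06,0,0,0,0,0,0],[0.06,0,0,0,0,0,0]]'
python3 - <<'E'
from h import *
st();sst()
E
python3 -m crank '[[0.04,0,0,0,0,0,0],[0.04,0,0,0,0,0,0],[0.04,0,0,0,0,0,0]]'
python3 - <<'E'
from h import *
st();sst()
E
```

```text
clock: 17.63
eef_pos: [0.6993, 0.1313, 0.0925]
tool_rot: [0.652, 0.036, 0.757, -0.029]
force: [0.5, -0.7, -0.8]
gripper_width: 0.015
t 17.63 p [699.3 131.3  92.5] x [-0.148  0.016 -0.989] y [0.092 0.996 0.002] q [ 0.15  0.76  1.38  0.04  1.14 -1.35] F [ 0.5 -0.7 -0.8] w 15.0
scoop o [647.8 136.3   4.2] tin frame [66.2  1.2  4.2] yaw-tin 0.01 pitch(mouth up) -0.83 roll 0.14 deg
clock: 17.88
eef_pos: [0.6994, 0.1314, 0.092]
tool_rot: [0.652, 0.036, 0.757, -0.029]
force: [1.7, -0.6, 1.2]
gripper_width: 0.0147
t 17.88 p [699.4 131.4  92. ] x [-0.148  0.016 -0.989] y [0.092 0.996 0.002] q [ 0.15  0.76  1.38  0.04  1.14 -1.35] F [ 1.7 -0.6  1.2] w 14.7
scoop o [648.1 136.4   3.6] tin frame [66.4  1.3  3.6] yaw-tin 0.01 pitch(mouth up) -0.87 roll 0.15 deg
```

```bash
python3 - <<'E'
from h import *
srow(tin(-.05,.0013,.0034),pitch=np.radians(-.8))
E
```

```text
row [0.7, 0.01, -4.6] [0.01, 0.01, -0.03] mm 116.0 deg 0.2
```

```bash
python3 -m crank '[[0.05,0,-0.35,0,0,0,0],[0.11,0,-0.75,0,0,0,0],[0.17,0,-1.15,0,0,0,0],[0.23,0,-1.55,0,0,0,0],[0.29,0,-1.95,0,0,0,0],[0.35,0,-2.35,0,0,0,0],[0.41,0,-2.75,0,0,0,0],[0.41,0,-2.75,0,0,0,0]]'
python3 - <<'E'
from h import *
st();sst();srow(tin(-.05,.0013,.0034),pitch=np.radians(-.8))
p,d=grab('scene','sw',(200,130,400,270),3.8)
E
```

```text
clock: 18.55
eef_pos: [0.6274, 0.138, 0.0916]
tool_rot: [0.651, 0.035, 0.758, -0.029]
force: [-1.5, 0.9, -0.4]
gripper_width: 0.0148
t 18.55 p [627.4 138.   91.6] x [-0.151  0.016 -0.988] y [0.091 0.996 0.002] q [ 0.18  0.68  1.56  0.05  1.05 -1.33] F [-1.5  0.9 -0.4] w 14.8
scoop o [575.7 142.9   3.3] tin frame [-6.2  1.1  3.3] yaw-tin 0.03 pitch(mouth up) -0.68 roll 0.11 deg
row [0.26, 0.01, -1.74] [0.01, -0.02, -0.02] mm 44.0 deg 0.2
```

View pics/sw.png

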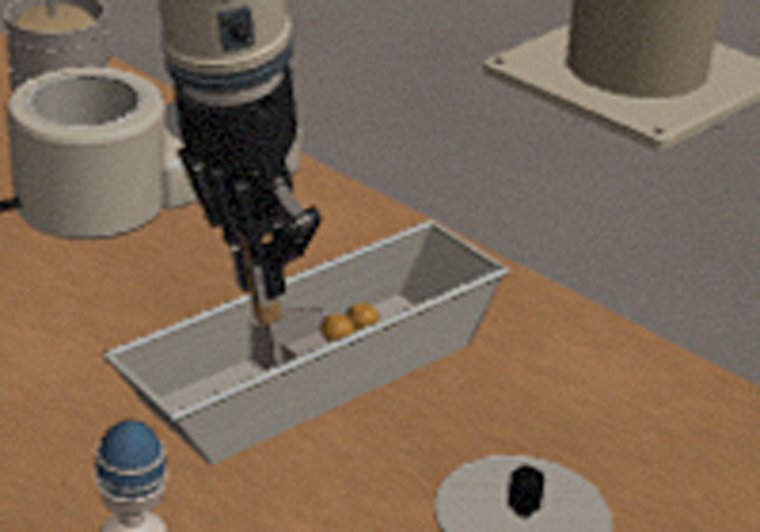

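```bash
cat >> h.py <<'E'
def amb(n,name=None,crop=None,s=3.8):
    p,d=grab(n,name,crop,s); Q=cloud(n,d); hsv=cv2.cvtColor(p,cv2.COLOR_RGB2HSV)
    m=(hsv[...,0]>8)&(hsv[...,0]<28)&(hsv[...,1]>165)&(hsv[...,2]>90)&(abs(Q[...,0]-.55)<.2)&(abs(Q[...,1])<.3)&(Q[...,2]<.35)
    nn,l,s_,c=cv2.connectedComponentsWithStats(m.astype(np.uint8)); o,S=scoop()
    for i in range(1,nn):
        if s_[i,4]>=6:
            q=np.nanmedian(Q[l==i],0); print(n,'amber',np.round(c[i]),s_[i,4],'world',np.round(q*1000),'tin',np.round(R.from_euler('z',-TY).apply(q-TC)*1000),'scoop',np.round(S.inv().apply(q-o)*1000))
    return p,d
E
python3 - <<'E'
from h import *
amb('scene')
E
python3 -m crank '[[0.05,0,-0.35,0,0,0,0],[0.11,0,-0.75,0,0,0,0],[0.17,0,-1.15,0,0,0,0],[0.23,0,-1.55,0,0,0,0],[0.26,0,-1.75,0,0,0,0],[0.26,0,-1.75,0,0,0,0]]'
python3 - <<'E'
from h import *
st();sst();srow(tin(-.078,.0013,.0034),pitch=np.radians(-.8))
amb('scene','sw2',(200,130,400,270))
E
```

```text
scene amber [291. 214.] 56 world [525. 131.  19.] tin [-55. -15.  19.] scoop [-50. -16.  17.]
scene amber [201. 364.] 6 world [ 731. -120. -753.] tin [ 173. -247. -753.] scoop [ 170. -249. -758.]
clock: 19.15
eef_pos: [0.5839, 0.1419, 0.0916]
tool_rot: [0.651, 0.035, 0.758, -0.029]
force: [0.7, 0.1, 1.1]
gripper_width: 0.0149
t 19.15 p [583.9 141.9  91.6] x [-0.151  0.016 -0.988] y [0.091 0.996 0.002] q [ 0.2   0.63  1.66  0.05  0.99 -1.32] F [0.7 0.1 1.1] w 14.9
scoop o [532.3 146.8   3.3] tin frame [-49.8   1.    3.3] yaw-tin 0.03 pitch(mouth up) -0.71 roll 0.11 deg
row [0.17, 0.02, -1.12] [0.01, -0.02, -0.02] mm 28.0 deg 0.1
scene amber [303. 209.] 57 world [482. 134.  20.] tin [-99. -17.  20.] scoop [-49. -18.  17.]
scene amber [203. 361.] 7 world [ 720. -124. -749.] tin [ 162. -251. -749.] scoop [ 203. -253. -754.]
```

View pics/sw2.png

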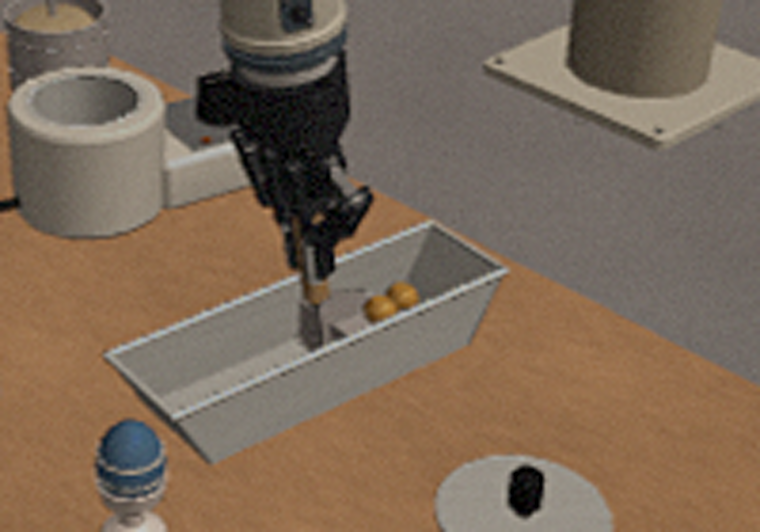

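```bash
python3 -m crank '[[0.03,0,-0.2,0,0,0,0],[0.06,0,-0.4,0,0,0,0],[0.09,0,-0.6,0,0,0,0],[0.12,0,-0.8,0,0,0,0],[0.15,0,-1.0,0,0,0,0],[0.17,0,-1.15,0,0,0,0],[0.17,0,-1.15,0,0,0,0]]'
python3 - <<'E'
from h import *
st();sst();srow(tin(-.078,.0013,.0034),pitch=np.radians(-.8))
amb('scene','sw3',(200,130,400,270))
E
```

```text
clock: 19.78
eef_pos: [0.5563, 0.1446, 0.0917]
tool_rot: [0.651, 0.035, 0.757, -0.029]
force: [1.9, 0.2, 3.6]
gripper_width: 0.0151
t 19.78 p [556.3 144.6  91.7] x [-0.149  0.016 -0.989] y [0.092 0.996 0.002] q [ 0.21  0.6   1.73  0.06  0.96 -1.31] F [1.9 0.2 3.6] w 15.1
scoop o [504.8 149.5   3.4] tin frame [-77.4   1.2   3.4] yaw-tin 0.02 pitch(mouth up) -0.80 roll 0.13 deg
row [0.0, 0.01, -0.02] [0.01, -0.0, -0.03] mm 1.0 deg 0.1
scene amber [303. 209.] 59 world [482. 137.  21.] tin [-99. -14.  21.] scoop [-22. -15.  18.]
scene amber [200. 365.] 7 world [ 739. -121. -749.] tin [ 181. -246. -749.] scoop [ 248. -249. -755.]
```

View pics/sw3.png

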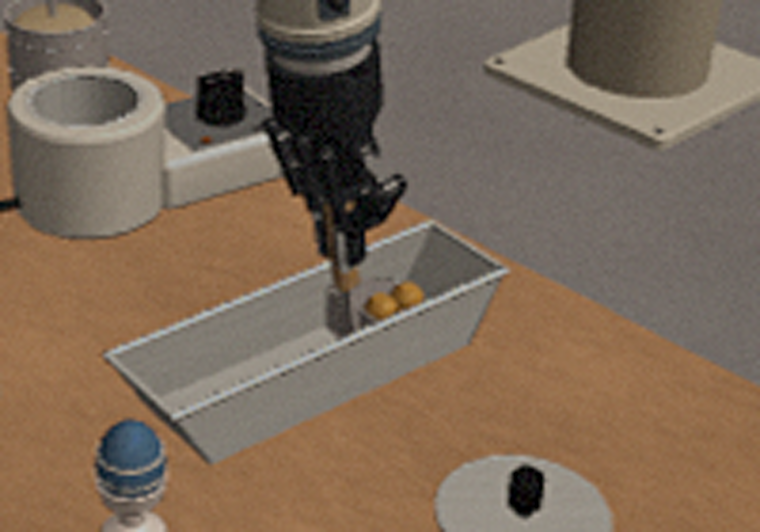

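```bash
python3 - <<'E'
from h import *
for a in (-.8,4,8,12,16,20,24,28):
    h=max(0,.074*np.sin(np.radians(a))); srow(tin(-.1165-.5*h,.0013,.0034+h),pitch=np.radians(a),pt=(-.037,0,0))
srow(tin(-.125,.0013,.14),pitch=np.radians(28),pt=(-.037,0,0))
E
```

```text
row [-0.01, 0.01, -0.09] [0.01, -0.0, -0.03] mm 2.0 deg 0.1
row [0.07, 0.01, 0.11] [0.01, 0.96, -0.02] mm 3.0 deg 4.8
row [0.12, 0.01, 0.23] [0.01, 1.76, -0.02] mm 6.0 deg 8.8
row [0.19, 0.01, 0.34] [0.01, 2.56, -0.02] mm 10.0 deg 12.8
row [0.28, 0.01, 0.43] [0.01, 3.36, -0.02] mm 13.0 deg 16.8
row [0.39, 0.01, 0.5] [0.01, 4.16, -0.02] mm 16.0 deg 20.8
row [0.51, 0.01, 0.56] [0.01, 4.96, -0.02] mm 19.0 deg 24.8
row [0.65, 0.01, 0.6] [0.01, 5.76, -0.02] mm 22.0 deg 28.8
row [-3.43, 0.02, 0.34] [0.01, 5.76, -0.02] mm 86.0 deg 28.8
```

```bash
python3 -m crank '[[0,0,-0.1,0,0,0,0],[0.06,0,0.11,0,0.96,0,0],[0.11,0,0.23,0,1.76,0,0],[0.18,0,0.34,0,2.56,0,0],[0.26,0,0.43,0,3.36,0,0],[0.36,0,0.5,0,4.16,0,0],[0.48,0,0.56,0,4.96,0,0],[0.6,0,0.6,0,5.76,0,0]]' 100
python3 - <<'E'
from h import *
st();sst();srow(tin(-.125,.0013,.14),pitch=np.radians(28),pt=(-.037,0,0))
amb('scene','sw4',(200,130,400,270))
E
```

```text
clock: 20.5
eef_pos: [0.5682, 0.143, 0.0734]
tool_rot: [0.44, 0.042, 0.897, -0.02]
force: [-0.0, -0.1, -3.0]
gripper_width: 0.0148
t 20.50 p [568.2 143.   73.4] x [-0.61   0.057 -0.791] y [0.092 0.996 0.001] q [ 0.15  0.87  1.37  0.15  1.54 -1.38] F [-0.  -0.1 -3. ] w 14.8
scoop o [480.4 151.2  21.5] tin frame [-101.9    0.6   21.5] yaw-tin 0.06 pitch(mouth up) 28.34 roll 0.09 deg
row [-3.44, 0.04, -2.2] [0.01, -0.07, -0.01] mm 102.0 deg 0.3
scene amber [311. 198.] 32 world [461. 140.  50.] tin [-120.  -13.   50.] scoop [-30. -13.  17.]
scene amber [307. 205.] 55 world [484. 143.  40.] tin [-97.  -7.  40.] scoop [-5. -8. 19.]
scene amber [319. 203.] 19 world [464. 174.  51.] tin [-120.   22.   51.] scoop [-31.  22.  19.]
scene amber [182. 338.] 6 world [ 723. -279. -752.] tin [ 180. -406. -752.] scoop [ 618. -407. -542.]
```

View pics/sw4.png

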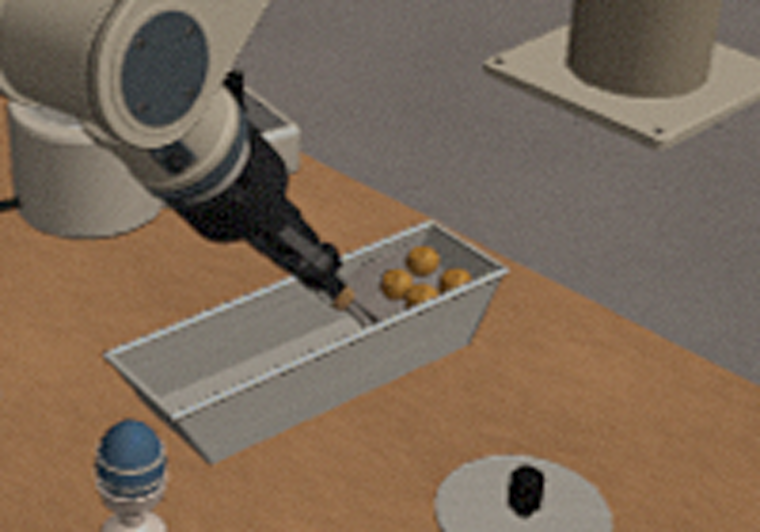

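```bash
python3 - <<'E'
from h import *
srow(tin(-.129,.0013,.051),pitch=np.radians(36),pt=(-.037,0,0))
srow(tin(-.129,.0013,.07),pitch=np.radians(40),pt=(-.037,0,0))
srow(tin(-.125,.0013,.16),pitch=np.radians(40),pt=(-.037,0,0))
E
```

```text
row [-0.14, 0.04, 0.35] [0.0, 1.46, -0.01] mm 10.0 deg 7.3
row [-0.49, 0.04, 0.13] [0.0, 2.26, -0.01] mm 13.0 deg 11.3
row [-3.42, 0.05, -1.97] [0.0, 2.26, -0.01] mm 99.0 deg 11.3
```

```bash
python3 -m crank '[[-0.05,0.03,0.18,0,0.7,0,0],[-0.14,0.03,0.35,0,1.46,0,0],[-0.3,0.03,0.25,0,1.9,0,0],[-0.49,0.03,0.13,0,2.26,0,0],[-0.49,0.03,0.13,0,2.26,0,0]]' 100
python3 - <<'E'
from h import *
st();sst();
amb('scene','sw5',(200,130,400,270))
E
```

```text
clock: 20.97
eef_pos: [0.5786, 0.1428, 0.0808]
tool_rot: [0.351, 0.043, 0.935, -0.016]
force: [-0.5, -0.1, -3.0]
gripper_width: 0.0147
t 20.97 p [578.6 142.8  80.8] x [-0.75   0.07  -0.658] y [0.092 0.996 0.001] q [ 0.14  0.98  1.22  0.18  1.78 -1.38] F [-0.5 -0.1 -3. ] w 14.7
scoop o [482.4 151.8  46.8] tin frame [-99.9   1.4  46.8] yaw-tin 0.05 pitch(mouth up) 39.46 roll 0.08 deg
scene amber [307. 198.] 59 world [487. 145.  64.] tin [-94.  -5.  64.] scoop [-7. -7. 17.]
scene amber [318. 195.] 25 world [472. 174.  79.] tin [-112.   22.   79.] scoop [-30.  21.  17.]
scene amber [299. 204.] 30 world [507. 136.  47.] tin [-74. -12.  47.] scoop [ 20. -13.  17.]
scene amber [197. 364.] 7 world [ 744. -132. -751.] tin [ 186. -257. -751.] scoop [ 727. -260. -435.]
```

View pics/sw5.png

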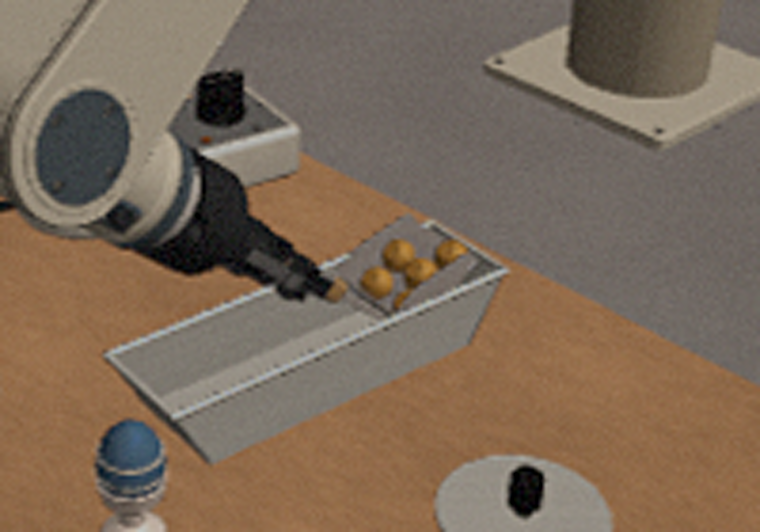

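```bash
python3 - <<'E'
from h import *
log()
srow(tin(-.115,.0013,.2),pitch=np.radians(39),pt=(-.037,0,0))
import json
from scipy.optimize import least_squares
D=[json.loads(l) for l in open('log.jsonl')]
# add recorded ones
D2=[(d[0],d[1]) for d in D]
D2+=[([.14,.98,1.22,.18,1.78,-1.38],[.5786,.1428,.0808]),([-.3,.43,1.77,0,.94,-.02],[.5584,-.1594,.175]),([.15,.87,1.37,.15,1.54,-1.38],[.5682,.143,.0734])]
def fk(q,k):
    h,a,L1,L2,Lt,e=k
    T=R.from_euler('z',q[0]); 
    p=np.array([a,0,h]); M=T
    p=T.apply(p); M=T*R.from_euler('y',q[1]); p=p+M.apply([0,0,L1]); M=M*R.from_euler('y',q[2]); p=p+M.apply([e,0,L2]); M=M*R.from_euler('z',q[3])*R.from_euler('y',q[4]); p=p+M.apply([0,0,Lt]); return p,M
f=lambda k:np.concatenate([fk(q,k)[0]-p for q,p in D2])
s=least_squares(f,[.3,0,.4,.5,.3,0]); print(s.x,np.abs(s.fun).max(),len(D2)); np.save('kin.npy',s.x)
E
```

```text
row [-3.85, 0.0, -3.57] [0.01, -0.07, -0.01] mm 131.0 deg 0.4
[3.27695742e-01 1.21317153e-04 5.97155224e-01 4.83885209e-01
 3.30205931e-01 9.73128405e-02] 0.013046246180518195 11
```

```bash
cat >> h.py <<'E'
def fk(q,k):
    h,a,L1,L2,Lt,e=k
    T=R.from_euler('z',q[0]); p=T.apply([a,0,h]); M=T*R.from_euler('y',q[1]); p=p+M.apply([0,0,L1]); M=M*R.from_euler('y',q[2]); p=p+M.apply([e,0,L2]); M=M*R.from_euler('z',q[3])*R.from_euler('y',q[4]); p=p+M.apply([0,0,Lt]); return p,M.as_matrix()[:,2]
def ik(P,x):
    from scipy.optimize import least_squares
    k=np.load('kin.npy'); f=lambda q:np.concatenate([fk(q,k)[0]-P,.3*(fk(q,k)[1]-x)])
    s=least_squares(f,[np.arctan2(P[1],P[0]),.5,1.6,0,1.1]); return s.x,np.abs(s.fun).max()
W=np.array([.558,-.160,0]); WY=np.arctan2(-.160,.558)
E
python3 - <<'E'
from h import *
Rg,pg=G()
for yaw in (WY,TY):
  for pd in (39,0,-20,-35,-50,-60):
    S=R.from_euler('z',yaw)*R.from_euler('y',np.radians(pd)); Rt=S*Rg.inv()
    M=W+R.from_euler('z',yaw).apply([.015,0,0])+[0,0,.10 if pd<0 else .15]; o=M-S.apply([-.037,0,0]); P=o-Rt.apply(pg)
    q,e=ik(P,Rt.as_matrix()[:,0]); print(pd,np.round(P,3),np.round(q,2),'err %.4f'%e)
E
```

```text
39 [ 0.693 -0.199  0.161] [-0.28  1.09  0.76 -0.    2.14] err 0.0000
0 [ 0.659 -0.189  0.238] [-0.28  0.57  1.37 -0.    1.36] err 0.0000
-20 [ 0.625 -0.179  0.213] [-0.28  0.4   1.73 -0.    0.82] err 0.0000
-35 [ 0.595 -0.171  0.223] [-0.28  0.28  1.98 -0.    0.44] err 0.0000
-50 [ 0.563 -0.162  0.225] [-0.28  0.23  2.22  0.03 -0.01] err 0.0000
-60 [ 0.543 -0.156  0.222] [-0.28  0.27  2.37  0.   -0.38] err 0.0000
39 [ 0.697 -0.173  0.161] [-0.2   1.08  0.78 -0.1   2.13] err 0.0000
0 [ 0.662 -0.17   0.238] [-0.24  0.57  1.37 -0.02  1.36] err 0.0000
-20 [ 0.627 -0.166  0.213] [-0.28  0.4   1.73  0.05  0.83] err 0.0000
-35 [ 0.596 -0.164  0.223] [-0.32  0.28  1.97  0.22  0.46] err 0.0000
-50 [ 0.564 -0.161  0.225] [-0.38  0.23  2.21  1.5   0.19] err 0.0000
-60 [ 0.542 -0.159  0.222] [-0.44  0.28  2.35 -0.68 -0.43] err 0.0000
```

```bash
python3 -m crank '[[-0.3,0,-0.27,0,0,0,0],[-0.8,0,-0.7,0,0,0,0],[-1.4,0,-1.3,0,0,0,0],[-2,0,-1.9,0,0,0,0],[-2.6,0,-2.4,0,0,0,0],[-3.2,0,-3,0,0,0,0],[-3.85,0,-3.57,0,0,0,0],[-3.85,0,-3.57,0,0,0,0]]' 100
python3 - <<'E'
from h import *
log();st();sst();
amb('scene','sw6',(200,110,400,250))
M=W+R.from_euler('z',WY).apply([.015,0,0])+[0,0,.20]
srow(M,yaw=WY,pitch=np.radians(36),pt=(-.037,0,0))
E
```

```text
clock: 21.68
eef_pos: [0.5947, 0.142, 0.2192]
tool_rot: [0.356, 0.044, 0.933, -0.014]
force: [1.0, -0.8, -0.9]
gripper_width: 0.0146
t 21.68 p [594.7 142.  219.2] x [-0.742  0.071 -0.666] y [0.091 0.996 0.004] q [ 0.13  0.83  1.16  0.18  1.97 -1.35] F [ 1.  -0.8 -0.9] w 14.6
scoop o [499.  151.  184.1] tin frame [-83.4   2.1 184.1] yaw-tin 0.22 pitch(mouth up) 38.79 roll 0.31 deg
scene amber [318. 153.] 21 world [487. 172. 217.] tin [-97.  22. 217.] scoop [-32.  20.  19.]
scene amber [305. 157.] 55 world [506. 142. 201.] tin [-76.  -6. 201.] scoop [-6. -8. 21.]
scene amber [297. 163.] 34 world [524. 136. 185.] tin [-57. -11. 185.] scoop [ 19. -12.  20.]
row [-3.91, -13.19, 3.34] [1.5, -0.58, 1.54] mm 354.0 deg 11.1
```

View pics/sw6.png

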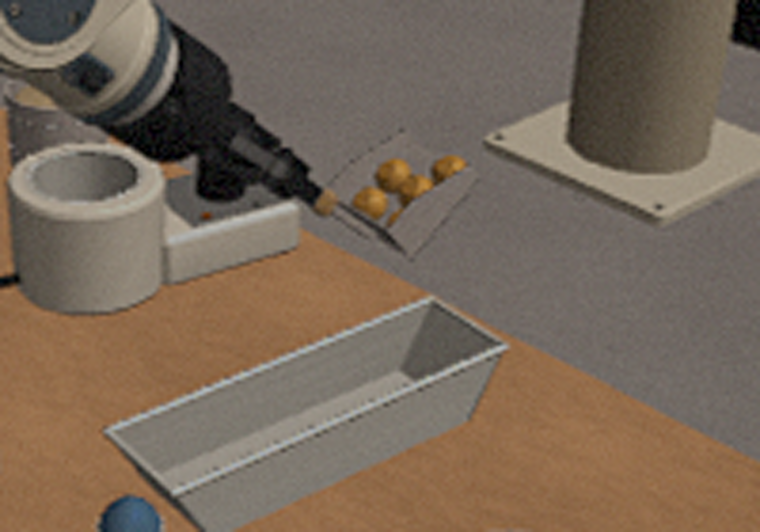

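```bash
python3 -m crank '[[-0.1,-0.4,0.1,0,0,0,0],[-0.35,-1.2,0.3,0.1,0,0.1,0],[-0.65,-2.2,0.55,0.25,-0.1,0.25,0],[-0.95,-3.2,0.8,0.4,-0.15,0.4,0],[-1.25,-4.2,1.05,0.5,-0.2,0.5,0],[-1.55,-5.2,1.3,0.6,-0.2,0.6,0],[-1.85,-6.2,1.55,0.7,-0.25,0.7,0],[-2.1,-7,1.75,0.8,-0.3,0.8,0]]' 100
python3 - <<'E'
from h import *
sst()
M=W+R.from_euler('z',WY).apply([.015,0,0])+[0,0,.20]
srow(M,yaw=WY,pitch=np.radians(36),pt=(-.037,0,0))
E
```

```text
clock: 22.4
eef_pos: [0.6439, -0.0417, 0.2123]
tool_rot: [0.362, 0.089, 0.927, -0.037]
force: [1.4, -0.1, -2.2]
gripper_width: 0.0149
scoop o [550.  -23.5 175.8] tin frame [ -16.4 -166.9  175.8] yaw-tin -5.91 pitch(mouth up) 37.94 roll -0.29 deg
row [-2.4, -5.79, 1.94] [0.65, -0.39, 0.75] mm 164.0 deg 5.3
```

```bash
python3 -m crank '[[-0.45,-1,0.35,0.1,-0.1,0.1,0],[-0.9,-2,0.7,0.2,-0.1,0.25,0],[-1.3,-3,1.05,0.35,-0.2,0.4,0],[-1.7,-4,1.4,0.45,-0.3,0.5,0],[-2.05,-4.9,1.65,0.55,-0.35,0.65,0],[-2.3,-5.5,1.85,0.65,-0.4,0.75,0],[-2.4,-5.75,1.94,0.65,-0.4,0.75,0],[-2.4,-5.79,1.94,0.65,-0.4,0.75,0]]' 100
python3 - <<'E'
from h import *
st();sst()
amb('scene','w1',(150,90,350,230))
for a,z in ((36,.2),(25,.18),(15,.16),(5,.14),(-5,.12),(-15,.1),(-25,.095)):
    M=W+R.from_euler('z',WY).apply([.017,0,0])+[0,0,z]
    srow(M,yaw=WY,pitch=np.radians(a),pt=(-.037,0,0))
E
```

```text
clock: 23.07
eef_pos: [0.692, -0.1976, 0.2179]
tool_rot: [0.376, 0.129, 0.916, -0.052]
force: [-0.5, -0.2, -2.0]
gripper_width: 0.0148
t 23.07 p [ 692.  -197.6  217.9] x [-0.684  0.197 -0.703] y [0.275 0.961 0.001] q [-0.29  1.01  0.78 -0.01  2.14 -1.59] F [-0.5 -0.2 -2. ] w 14.8
scoop o [ 601.4 -171.6  178. ] tin frame [  48.4 -309.6  178. ] yaw-tin -10.67 pitch(mouth up) 35.93 roll 0.07 deg
scene amber [204. 130.] 24 world [ 602. -185.  196.] tin [  51. -323.  196.] scoop [ -6. -14.  17.]
scene amber [212. 128.] 12 world [ 594. -149.  210.] tin [  39. -288.  210.] scoop [-29.  19.  18.]
scene amber [197. 135.] 14 world [ 623. -192.  182.] tin [  72. -328.  182.] scoop [ 20. -15.  19.]
scene amber [202. 364.] 12 world [ 732. -117. -748.] tin [ 173. -243. -748.] scoop [ 634.   86. -685.]
scene amber [201. 370.] 6 world [ 748.  -98. -750.] tin [ 188. -223. -750.] scoop [ 643.  108. -680.]
row [-0.06, -0.08, 0.08] [0.02, 0.01, -0.0] mm 3.0 deg 0.1
row [0.0, -0.08, -0.18] [0.02, -2.19, -0.01] mm 5.0 deg 10.9
row [0.26, -0.08, -0.43] [0.02, -4.19, -0.01] mm 13.0 deg 20.9
row [0.66, -0.08, -0.72] [0.02, -6.19, -0.01] mm 25.0 deg 30.9
row [1.22, -0.08, -1.03] [0.02, -8.19, -0.01] mm 40.0 deg 40.9
row [1.93, -0.08, -1.33] [0.02, -10.19, -0.02] mm 59.0 deg 50.9
row [2.36, -0.08, -2.01] [0.02, -12.19, -0.02] mm 78.0 deg 60.9
```

View pics/w1.png

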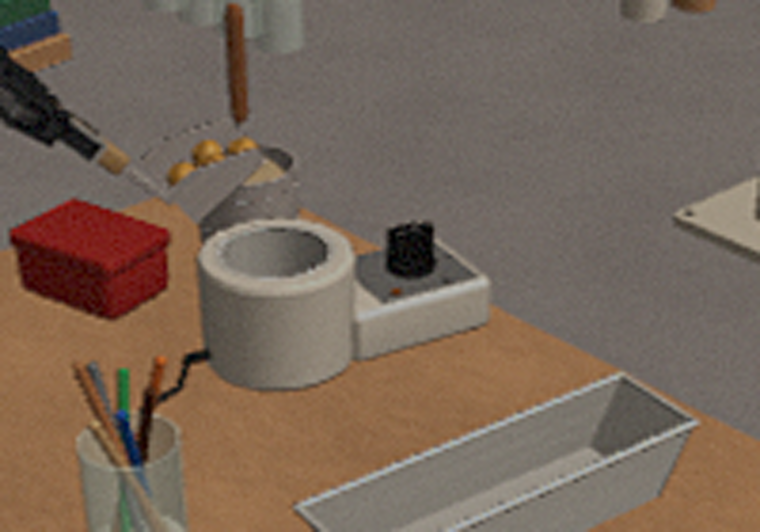

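```bash
python3 -m crank '[[0,-0.08,-0.1,0,-1.1,0,0],[0,-0.08,-0.18,0,-2.2,0,0],[0.12,-0.08,-0.3,0,-3.2,0,0],[0.26,-0.08,-0.43,0,-4.2,0,0],[0.45,-0.08,-0.57,0,-5.2,0,0],[0.66,-0.08,-0.72,0,-6.2,0,0],[0.66,-0.08,-0.72,0,-6.2,0,0]]' 100
python3 - <<'E'
from h import *
st();sst()
amb('scene','w2',(150,90,350,230))
for a,z in ((2,.118),(-5,.11),(-12,.1),(-18,.097),(-25,.096),(-32,.096),(-40,.096)):
    M=W+R.from_euler('z',WY).apply([.017,0,0])+[0,0,z]
    srow(M,yaw=WY,pitch=np.radians(a),pt=(-.037,0,0))
E
```

```text
clock: 23.7
eef_pos: [0.6648, -0.1877, 0.2217]
tool_rot: [0.608, 0.109, 0.782, -0.083]
force: [0.1, 1.1, -2.8]
gripper_width: 0.0146
t 23.70 p [ 664.8 -187.7  221.7] x [-0.237  0.068 -0.969] y [0.271 0.963 0.002] q [-0.29  0.65  1.29 -0.    1.45 -1.59] F [ 0.1  1.1 -2.8] w 14.6
scoop o [ 606.9 -171.2  138.8] tin frame [  53.9 -308.8  138.8] yaw-tin -10.45 pitch(mouth up) 4.84 roll 0.11 deg
scene amber [206. 141.] 14 world [ 595. -181.  158.] tin [  43. -320.  158.] scoop [-12. -13.  17.]
scene amber [217. 143.] 11 world [ 582. -148.  158.] tin [  27. -288.  158.] scoop [-33.  16.  16.]
scene amber [180. 335.] 6 world [ 720. -292. -750.] tin [ 178. -418. -750.] scoop [ 216.  -87. -874.]
scene amber [198. 363.] 7 world [ 744. -130. -748.] tin [ 187. -255. -748.] scoop [ 195.   76. -874.]
scene amber [203. 362.] 8 world [ 723. -122. -749.] tin [ 164. -249. -749.] scoop [ 173.   77. -877.]
scene amber [208. 375.] 9 world [ 743.  -64. -751.] tin [ 179. -189. -751.] scoop [ 176.  139. -879.]
row [0.78, -0.11, 0.12] [0.05, -0.59, -0.01] mm 20.0 deg 3.0
row [0.78, -0.1, -0.33] [0.05, -1.99, -0.01] mm 21.0 deg 9.9
row [0.93, -0.1, -0.8] [0.05, -3.39, -0.02] mm 31.0 deg 16.9
row [0.9, -0.1, -1.27] [0.05, -4.59, -0.02] mm 39.0 deg 22.9
row [0.83, -0.1, -1.87] [0.05, -5.99, -0.02] mm 51.0 deg 29.9
row [0.8, -0.09, -2.48] [0.05, -7.39, -0.03] mm 65.0 deg 36.9
row [0.86, -0.09, -3.18] [0.05, -8.99, -0.03] mm 82.0 deg 44.9
```

View pics/w2.png

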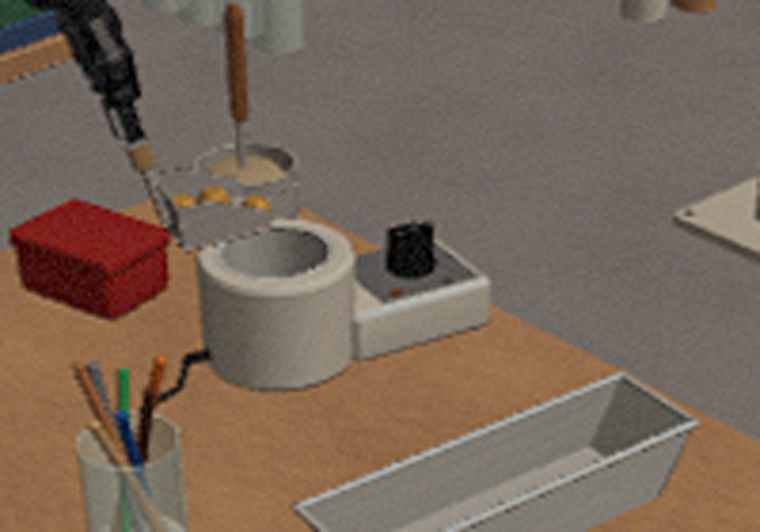

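```bash
python3 -m crank '[[0.4,-0.1,0.1,0,-0.3,0,0],[0.78,-0.1,0.12,0,-0.59,0,0],[0.78,-0.1,-0.33,0,-1.99,0,0],[0.93,-0.1,-0.8,0,-3.39,0,0],[0.9,-0.1,-1.27,0,-4.59,0,0],[0.83,-0.1,-1.87,0,-5.99,0,0],[0.8,-0.1,-2.48,0,-7.39,0,0],[0.86,-0.1,-3.18,0,-8.99,0,0]]' 100
python3 -m crank '[[0,0,0,0,0,0,0],[0,0,0,0,0,0,0]]'
python3 - <<'E'
from h import *
st();sst()
amb('scene','w3',(150,90,350,230))
E
```

```text
clock: 24.42
eef_pos: [0.5907, -0.17, 0.2216]
tool_rot: [0.858, 0.069, 0.495, -0.118]
force: [1.1, 1.1, -2.9]
gripper_width: 0.0144
clock: 24.58
eef_pos: [0.5861, -0.1688, 0.217]
tool_rot: [0.854, 0.07, 0.502, -0.118]
force: [0.8, -0.2, -3.0]
gripper_width: 0.0148
t 24.58 p [ 586.1 -168.8  217. ] x [ 0.469 -0.131 -0.874] y [0.272 0.962 0.002] q [-0.31  0.26  2.02  0.05  0.35 -1.65] F [ 0.8 -0.2 -3. ] w 14.8
scoop o [ 598.8 -172.2  115.5] tin frame [  45.9 -310.4  115.5] yaw-tin -10.60 pitch(mouth up) -38.54 roll 0.18 deg
scene amber [201. 360.] 7 world [ 723. -135. -747.] tin [ 166. -262. -747.] scoop [-460.   68. -740.]
scene amber [218. 380.] 6 world [ 721.  -19. -748.] tin [ 153. -147. -748.] scoop [-486.  178. -720.]
```

View pics/w3.png

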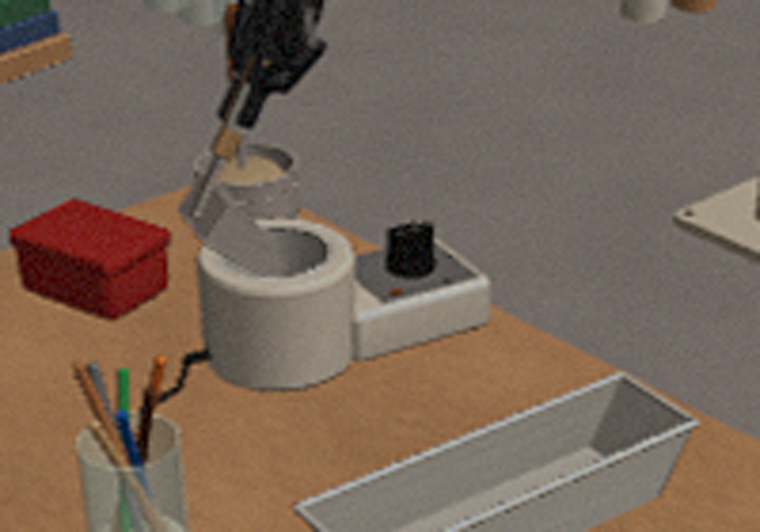

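```bash
python3 -m crank '[[0,0,0,0,0,0,0],[0,0,0,0,0,0,0],[0,0,0,0,0,0,0],[0,0,0,0,0,0,0]]'
python3 - <<'E'
from h import *
sst()
M=W+R.from_euler('z',WY).apply([.017,0,0])
srow(M+[0,0,.17],yaw=WY,pitch=np.radians(-25),pt=(-.037,0,0))
srow(M+[0,0,.23],yaw=WY,pitch=np.radians(0),pt=(-.037,0,0))
E
```

```text
clock: 24.97
eef_pos: [0.5907, -0.1708, 0.2196]
tool_rot: [0.856, 0.07, 0.498, -0.119]
force: [-2.1, 4.2, 0.1]
gripper_width: 0.015
scoop o [ 604.2 -174.4  118.2] tin frame [  51.5 -312.2  118.2] yaw-tin -10.68 pitch(mouth up) -39.01 roll 0.18 deg
row [-1.82, 0.06, 2.28] [0.01, 2.8, -0.03] mm 73.0 deg 14.0
row [-1.97, 0.06, 4.46] [0.02, 7.8, -0.03] mm 122.0 deg 39.0
```

```bash
python3 -m crank '[[-0.5,0,0.3,0,0,0,0],[-1,0,0.9,0,0.8,0,0],[-1.5,0,1.7,0,1.8,0,0],[-1.82,0,2.28,0,2.8,0,0],[-1.9,0,3.1,0,4.2,0,0],[-1.95,0,3.8,0,5.6,0,0],[-1.97,0,4.46,0,7,0,0],[-1.97,0,4.46,0,7.8,0,0]]'
python3 - <<'E'
from h import *
st();sst()
amb('scene','w4',(150,70,350,210))
p,d=grab('top','w4t',(200,100,420,290),3.4)
E
```

```text
clock: 25.63
eef_pos: [0.6644, -0.1929, 0.3204]
tool_rot: [0.642, 0.105, 0.754, -0.089]
force: [0.4, 0.3, -2.3]
gripper_width: 0.0145
t 25.63 p [ 664.4 -192.9  320.4] x [-0.153  0.044 -0.987] y [0.273 0.962 0.001] q [-0.3   0.53  1.26 -0.    1.51 -1.59] F [ 0.4  0.3 -2.3] w 14.5
scoop o [ 613.8 -178.4  232.5] tin frame [  61.4 -315.3  232.5] yaw-tin -10.58 pitch(mouth up) -0.24 roll 0.04 deg
scene amber [206. 372.] 6 world [ 739.  -81. -750.] tin [ 177. -207. -750.] scoop [  97.  127. -980.]
scene amber [218. 379.] 10 world [ 719.  -21. -751.] tin [ 152. -149. -751.] scoop [  61.  179. -981.]
```

View pics/w4.png

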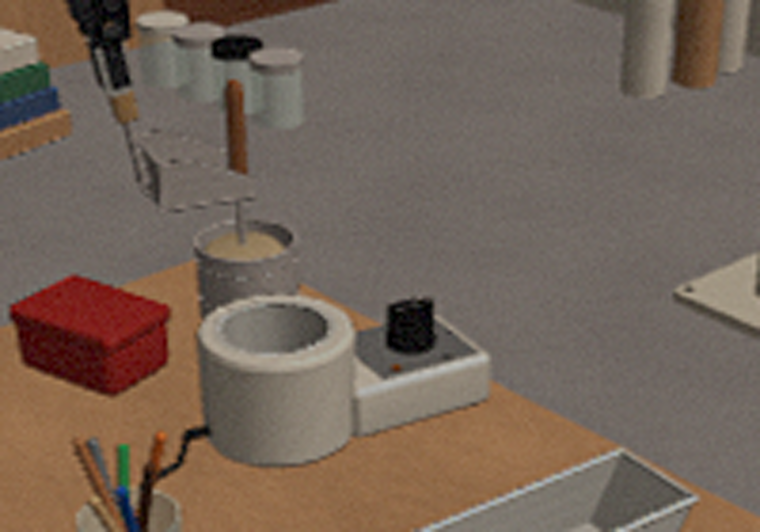

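View pics/w4t.png

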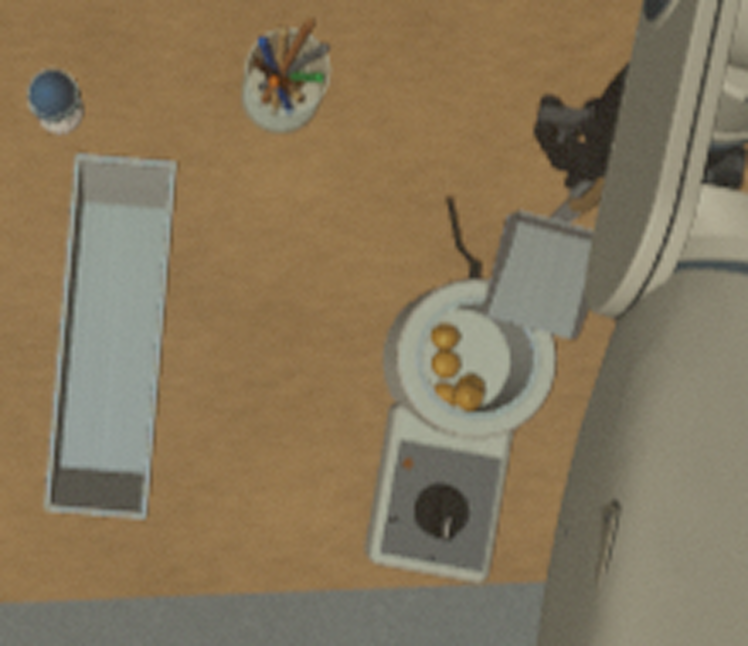

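```bash
python3 - <<'E'
from h import *
srow(tin(.02,.0013,.16))
E
```

```text
row [3.34, 12.53, -3.4] [-2.09, 0.02, -0.36] mm 335.0 deg 10.6
```

```bash
python3 -m crank '[[0.2,1,-0.3,-0.2,0,0,0],[0.5,2.4,-0.7,-0.4,0,0,0],[0.9,3.9,-1.1,-0.7,0,0,0],[1.4,5.4,-1.5,-0.95,0,-0.1,0],[1.8,6.9,-1.9,-1.2,0,-0.2,0],[2.2,8.4,-2.3,-1.45,0,-0.3,0],[2.6,9.9,-2.7,-1.7,0,-0.35,0],[3,11.3,-3.1,-1.9,0,-0.36,0]]'
python3 -m crank '[[0,0.4,0,0,0,0,0],[0,0.5,0,0,0,0,0],[0,0.5,0,0,0,0,0]]'
python3 - <<'E'
from h import *
st();sst()
srow(tin(.02,.0013,.08))
E
```

```text
clock: 26.4
eef_pos: [0.651, 0.1072, 0.2562]
tool_rot: [0.647, 0.04, 0.76, -0.035]
force: [0.2, -0.2, -2.0]
gripper_width: 0.0147
clock: 26.65
eef_pos: [0.6527, 0.1178, 0.2566]
tool_rot: [0.647, 0.04, 0.761, -0.036]
force: [0.4, -0.2, -2.2]
gripper_width: 0.015
t 26.65 p [652.7 117.8 256.6] x [-0.16   0.015 -0.987] y [ 0.106  0.994 -0.003] q [ 0.14  0.53  1.4   0.04  1.37 -1.33] F [ 0.4 -0.2 -2.2] w 15.0
scoop o [600.2 123.3 168.9] tin frame [ 20.  -16.2 168.9] yaw-tin -0.84 pitch(mouth up) -0.15 roll -0.15 deg
row [3.51, 0.73, 0.57] [-0.17, 0.03, 0.0] mm 91.0 deg 0.9
```

```bash
python3 -m crank '[[0.3,0.73,0.1,-0.17,0,0,0],[0.9,0.73,0.2,-0.17,0,0,0],[1.7,0.73,0.3,-0.17,0,0,0],[2.6,0.73,0.42,-0.17,0,0,0],[3.4,0.73,0.55,-0.17,0,0,0],[3.4,0.73,0.55,-0.17,0,0,0],[3.4,0.73,0.55,-0.17,0,0,0]]'
python3 - <<'E'
from h import *
st();sst()
srow(tin(.02,.0013,.003))
p,d=r.camera('scene'); Q=cloud('scene',d)
o,S=scoop(); s=S.inv().apply((Q-o).reshape(-1,3)).reshape(Q.shape)*1000
m=(s[...,0]>-25)&(s[...,0]<30)&(s[...,2]>3)&(s[...,2]<14)&(s[...,1]>20)&(s[...,1]<45); print('side y',np.percentile(s[m][:,1],[5,50,95]),m.sum())
m=(s[...,0]>-25)&(s[...,0]<30)&(s[...,2]>-10)&(s[...,2]<36)&(s[...,1]>28)&(s[...,1]<38); print('low z',np.percentile(s[m][:,2],[0,5,50]))
T=R.from_euler('z',-TY).apply((Q-TC).reshape(-1,3)).reshape(Q.shape)*1000
m=(T[...,0]>-100)&(T[...,0]<100)&(T[...,2]>10)&(T[...,2]<45)&(T[...,1]>30)&(T[...,1]<50); print('tin side y',np.percentile(T[m][:,1],[5,50,95]))
E
```

```text
clock: 27.23
eef_pos: [0.6541, 0.1341, 0.1697]
tool_rot: [0.646, 0.036, 0.762, -0.031]
force: [-0.6, 0.6, -0.6]
gripper_width: 0.0147
t 27.23 p [654.1 134.1 169.7] x [-0.164  0.015 -0.986] y [ 0.095  0.995 -0.001] q [ 0.17  0.62  1.45  0.04  1.22 -1.33] F [-0.6  0.6 -0.6] w 14.7
scoop o [601.3 139.1  82.1] tin frame [19.6 -0.3 82.1] yaw-tin -0.17 pitch(mouth up) 0.05 roll -0.03 deg
row [3.12, 0.07, 0.53] [-0.03, -0.01, 0.0] mm 79.0 deg 0.2
side y [30.60027138 32.33516041 34.33932823] 53
low z [-2.4485148   0.73285155 15.59922185]
tin side y [39.81173737 42.00173406 44.01521649]
```

```bash
python3 -m crank '[[0,0.1,0,0,0,0,0],[0.6,0.1,0.1,0,0,0,0],[1.2,0.1,0.2,0,0,0,0],[1.8,0.1,0.3,0,0,0,0],[2.4,0.1,0.4,0,0,0,0],[2.9,0.1,0.48,0,0,0,0],[2.9,0.1,0.48,0,0,0,0]]'
python3 - <<'E'
from h import *
st();sst()
srow(tin(.02,.0022,.003))
E
```

```text
clock: 27.87
eef_pos: [0.6521, 0.1377, 0.0925]
tool_rot: [0.644, 0.035, 0.764, -0.031]
force: [-0.7, -0.2, -2.2]
gripper_width: 0.0147
t 27.87 p [652.1 137.7  92.5] x [-0.169  0.014 -0.986] y [ 0.093  0.996 -0.002] q [ 0.17  0.72  1.49  0.05  1.11 -1.33] F [-0.7 -0.2 -2.2] w 14.7
scoop o [598.9 142.5   5.2] tin frame [16.9  2.9  5.2] yaw-tin -0.07 pitch(mouth up) 0.32 roll -0.09 deg
row [0.06, -0.03, 0.12] [-0.02, -0.06, 0.02] mm 3.0 deg 0.3
```

```bash
python3 -m crank '[[0.06,0,0,0,-0.05,0,0],[0.1,0,0,0,-0.05,0,0],[0.1,0,0,0,-0.05,0,0]]'
python3 - <<'E'
from h import *
st();sst()
E
```

```text
clock: 28.12
eef_pos: [0.6546, 0.1382, 0.0949]
tool_rot: [0.648, 0.036, 0.76, -0.03]
force: [0.3, 1.1, -2.5]
gripper_width: 0.0148
t 28.12 p [654.6 138.2  94.9] x [-0.157  0.015 -0.987] y [0.093 0.996 0.   ] q [ 0.17  0.71  1.49  0.05  1.1  -1.33] F [ 0.3  1.1 -2.5] w 14.8
scoop o [602.4 143.2   7. ] tin frame [20.3  3.9  7. ] yaw-tin -0.08 pitch(mouth up) -0.34 roll 0.02 deg
```

```bash
python3 -m crank '[[0,0,0,0,0,0,0],[0,0,0,0,0,0,0]]'
python3 - <<'E'
from h import *
st();sst();srow(tin(.02,.0025,.003))
E
```

```text
clock: 28.28
eef_pos: [0.6547, 0.1382, 0.0952]
tool_rot: [0.648, 0.036, 0.76, -0.03]
force: [-0.2, -0.4, -1.8]
gripper_width: 0.0151
t 28.28 p [654.7 138.2  95.2] x [-0.157  0.015 -0.988] y [0.093 0.996 0.   ] q [ 0.17  0.71  1.49  0.05  1.1  -1.33] F [-0.2 -0.4 -1.8] w 15.1
scoop o [602.5 143.2   7.3] tin frame [20.4  3.9  7.3] yaw-tin -0.08 pitch(mouth up) -0.36 roll 0.03 deg
row [0.18, -0.05, 0.03] [-0.01, 0.07, -0.01] mm 5.0 deg 0.4
```

```bash
python3 -m crank '[[0.08,-0.05,0.03,0,0.07,0,0],[0.13,-0.05,0.03,0,0.07,0,0],[0.16,-0.05,0.03,0,0.07,0,0],[0.16,-0.05,0.03,0,0.07,0,0]]'
python3 - <<'E'
from h import *
st();sst()
E
python3 -m crank '[[0.04,0,0,0,0,0,0],[0.04,0,0,0,0,0,0]]'
python3 - <<'E'
from h import *
st();sst();
E
```

```text
clock: 28.62
eef_pos: [0.6547, 0.1367, 0.0909]
tool_rot: [0.646, 0.036, 0.762, -0.03]
force: [0.9, -0.5, 2.2]
gripper_width: 0.0151
t 28.62 p [654.7 136.7  90.9] x [-0.163  0.015 -0.986] y [0.093 0.996 0.   ] q [ 0.17  0.72  1.48  0.05  1.1  -1.33] F [ 0.9 -0.5  2.2] w 15.1
scoop o [601.9 141.7   3.3] tin frame [20.   2.4  3.3] yaw-tin -0.08 pitch(mouth up) 0.02 roll 0.01 deg
clock: 28.78
eef_pos: [0.6549, 0.1367, 0.0907]
tool_rot: [0.646, 0.036, 0.762, -0.03]
force: [2.0, -2.4, 7.6]
gripper_width: 0.0146
t 28.78 p [654.9 136.7  90.7] x [-0.162  0.015 -0.987] y [0.093 0.996 0.   ] q [ 0.17  0.72  1.48  0.05  1.1  -1.33] F [ 2.  -2.4  7.6] w 14.6
scoop o [602.3 141.7   3.1] tin frame [20.3  2.4  3.1] yaw-tin -0.08 pitch(mouth up) -0.03 roll 0.01 deg
```

```bash
python3 -m crank '[[0,0,0,0,0,0,0.25],[0,0,0,0,0,0,0.4],[0,0,0,0,0,0,0.5],[0,0,0,0,0,0,0.5],[0,0,0,0,0,0,0.5]]'
python3 -m crank '[[-0.5,0,0,0,0,0,0.6],[-1.5,0,0,0,0,0,0.6],[-2.5,0,0,0,0,0,0.6],[-3.5,0,0,0,0,0,0.6],[-4.5,0,0,0,0,0,0.8],[-5.5,0,0,0,0,0,0.8],[-6,0,0,0,0,0,0.8],[-6,0,0,0,0,0,0.8]]'
python3 - <<'E'
from h import *
st();log()
grab('scene','rs')
E
```

```text
clock: 29.2
eef_pos: [0.6537, 0.1369, 0.0891]
tool_rot: [0.645, 0.036, 0.763, -0.03]
force: [-0.8, 0.7, -0.7]
gripper_width: 0.0429
clock: 29.87
eef_pos: [0.6808, 0.1349, 0.2416]
tool_rot: [0.648, 0.036, 0.76, -0.03]
force: [0.5, 0.7, 0.4]
gripper_width: 0.0684
t 29.87 p [680.8 134.9 241.6] x [-0.157  0.016 -0.987] y [0.093 0.996 0.002] q [ 0.16  0.59  1.34  0.04  1.37 -1.33] F [0.5 0.7 0.4] w 68.4
```

View pics/rs.png

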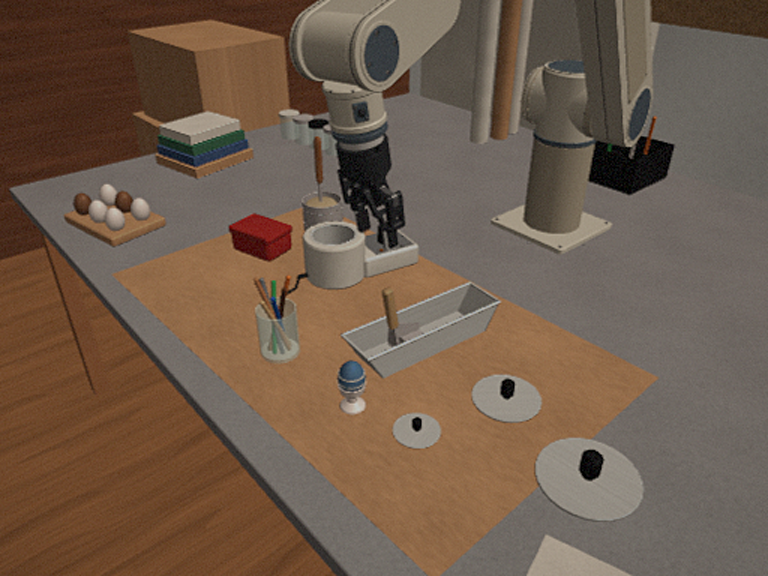

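```bash
python3 - <<'E'
from h import *
p,d=grab('top'); P=cloud('top',d);zz=P[...,2]
np.savez('top5.npz',p=p,d=d)
ps,ds=r.camera('scene'); Q=cloud('scene',ds)
for nm,X,im in (('top',P,p),('scene',Q,ps)):
    b=(X[...,0]>.53)&(X[...,0]<.66)&(X[...,1]>.28)&(X[...,1]<.41)&(im.max(2)<70)
    q=X[b&(X[...,2]>.02)&(X[...,2]<.055)]; print(nm,len(q),q.mean(0),q.min(0),q.max(0))
    q=X[b&(X[...,2]>.04)&(X[...,2]<.055)]; print(' top of knob',len(q),q.mean(0),q.min(0),q.max(0))
rows([.5905,.3475,.15],down(np.radians(84.7)))
cv2.imwrite('pics/t5.png',cv2.resize(p[:,:,::-1],None,fx=1.5,fy=1.5))
E
```

```text
top 44 [0.58882602 0.34577111 0.04406006] [0.57970366 0.33661131 0.03325317] [0.59744167 0.35672694 0.04884658]
 top of knob 39 [0.5892074  0.34664807 0.04506978] [0.57970366 0.33813186 0.04031008] [0.59744167 0.35672694 0.04884658]
scene 94 [0.59333518 0.3537485  0.03742221] [0.5810804  0.34257073 0.02031289] [0.60203617 0.36152926 0.0482103 ]
 top of knob 42 [0.59080197 0.35216278 0.04456449] [0.5810804  0.34257073 0.04030828] [0.60203617 0.3604119  0.0482103 ]
row [4.1, 8.16, -3.63] [-0.01, -1.92, 0.01] mm 246.0 deg 9.6
```

View pics/t5.png

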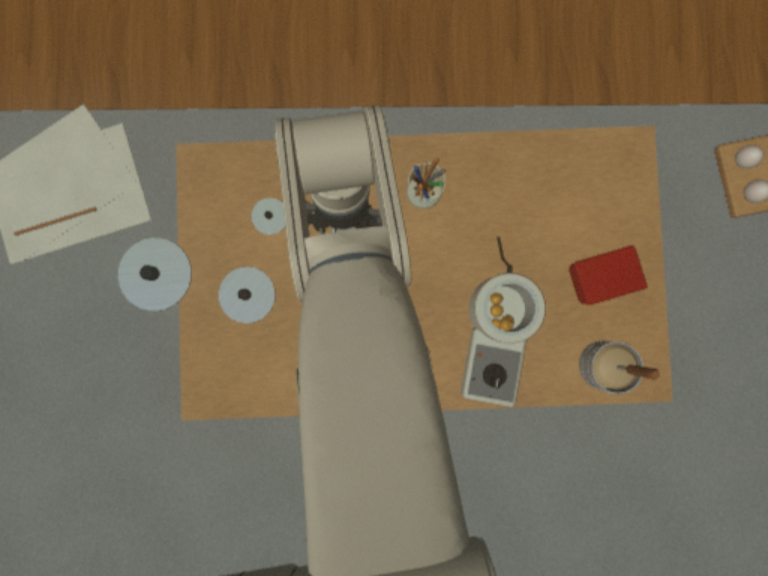

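```bash
python3 -c "
import numpy as np,cv2
p=np.load('top5.npz')['p']; cv2.imwrite('pics/well.png',cv2.resize(p[175:235,305:370,::-1],None,fx=9,fy=9,interpolation=cv2.INTER_CUBIC))"
python3 -m crank '[[0,1,-0.4,0,-0.2,0,0.9],[0.5,2.5,-1,0,-0.5,0,0.9],[1,4,-1.6,0,-0.8,0,0.9],[1.8,5.5,-2.2,0,-1.1,0,0.9],[2.6,6.8,-2.8,0,-1.5,0,0.9],[3.4,7.8,-3.3,0,-1.9,0,0.9],[4.1,8.16,-3.63,0,-1.9,0,0.9],[4.1,8.16,-3.63,0,-1.9,0,0.9]]'
python3 -m crank '[[0,0,0,0,0,0,0.9]]'
python3 - <<'E'
from h import *
st();log();rows([.590,.3485,.05],down(np.radians(84.7)))
E
```

```text
clock: 30.68
eef_pos: [0.5854, 0.3488, 0.1451]
tool_rot: [0.703, 0.03, 0.71, -0.033]
force: [-0.3, -0.3, -0.9]
gripper_width: 0.0768
clock: 30.77
eef_pos: [0.5894, 0.3475, 0.1484]
tool_rot: [0.705, 0.031, 0.708, -0.033]
force: [0.1, -0.7, 0.5]
gripper_width: 0.0771
t 30.77 p [589.4 347.5 148.4] x [-0.004 -0.003 -1.   ] y [ 0.091  0.996 -0.003] q [ 0.52  0.6   1.54 -0.    1.01 -0.96] F [ 0.1 -0.7  0.5] w 77.1
row [3.93, 0.06, 0.04] [0.02, -0.05, 0.04] mm 98.0 deg 0.3
```

View pics/well.png

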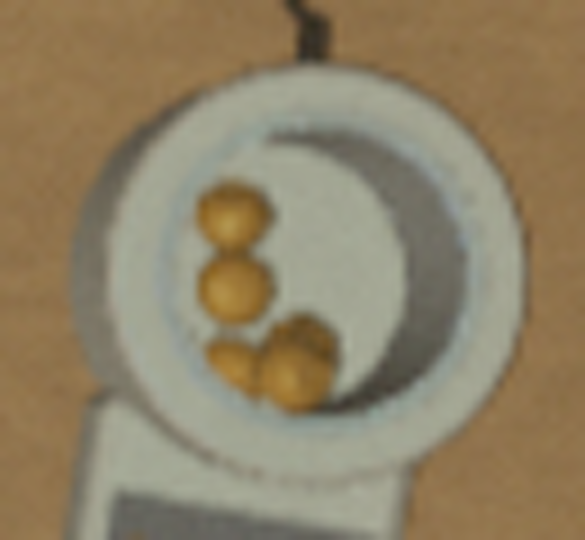

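```bash
python3 -m crank '[[0.5,0.06,0.04,0,0,0,0.9],[1.5,0.06,0.04,0,0,0,0.9],[2.5,0.06,0.04,0,0,0,0.9],[3.5,0.06,0.04,0,0,0,0.9],[4.4,0.06,0.04,0,0,0,0.8],[5,0.06,0.04,0,0,0,0.7],[5.15,0.06,0.04,0,0,0,0.6],[5.15,0.06,0.04,0,0,0,0.5]]' 40
python3 - <<'E'
from h import *
st();log();rows([.590,.3485,.018],down(np.radians(84.7)))
grab('scene','lid',(250,200,450,340),3.8)
E
```

```text
clock: 31.43
eef_pos: [0.593, 0.3479, 0.0212]
tool_rot: [0.706, 0.033, 0.707, -0.034]
force: [-0.2, -0.2, -0.1]
gripper_width: 0.0429
t 31.43 p [593.  347.9  21.2] x [-0.001 -0.001 -1.   ] y [ 0.095  0.996 -0.001] q [ 0.51  0.77  1.57 -0.    0.8  -0.96] F [-0.2 -0.2 -0.1] w 42.9
row [0.13, 0.01, -0.12] [-0.03, -0.01, 0.01] mm 4.0 deg 0.2
```

View pics/lid.png

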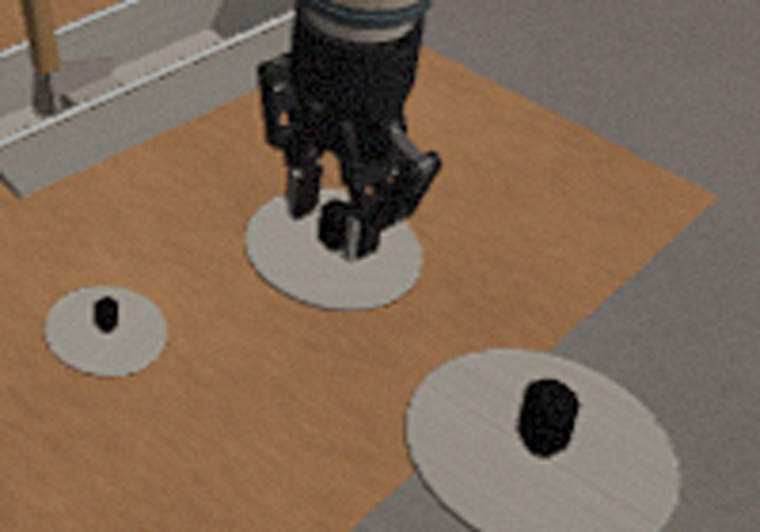

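Straddling the middle lid's knob, so close.

```bash
python3 -m crank '[[0.05,0,-0.1,0,0,0,0.4],[0.08,0,-0.12,0,0,0,0.2],[0.08,0,-0.12,0,0,0,0],[0.08,0,-0.12,0,0,0,0],[0.08,0,-0.12,0,0,0,0],[0.08,0,-0.12,0,0,0,0]]' 60
python3 - <<'E'
from h import *
st()
E
python3 -m crank '[[-0.5,0,0,0,0,0,0],[-1.5,0,0,0,0,0,0],[-2.8,0,0,0,0,0,0],[-4.1,0,0,0,0,0,0],[-5.4,0,0,0,0,0,0],[-6,0,0,0,0,0,0],[-6,0,0,0,0,0,0]]' 60
python3 - <<'E'
from h import *
st();log()
grab('scene','lid2',(200,100,450,290),3.1)
rows([W[0],W[1],.18],down(np.radians(64)))
E
```

```text
clock: 31.98
eef_pos: [0.5907, 0.3499, 0.0221]
tool_rot: [0.707, 0.033, 0.706, -0.033]
force: [-0.8, -1.7, 6.5]
gripper_width: 0.021
t 31.98 p [590.7 349.9  22.1] x [ 0.002  0.001 -1.   ] y [0.093 0.996 0.001] q [ 0.52  0.77  1.57 -0.    0.8  -0.96] F [-0.8 -1.7  6.5] w 21.0
clock: 32.57
eef_pos: [0.5921, 0.3508, 0.1763]
tool_rot: [0.709, 0.035, 0.704, -0.031]
force: [0.7, -0.2, -1.7]
gripper_width: 0.0212
t 32.57 p [592.1 350.8 176.3] x [ 0.008  0.004 -1.   ] y [0.093 0.996 0.005] q [ 0.52  0.57  1.52 -0.    1.04 -0.96] F [ 0.7 -0.2 -1.7] w 21.2
row [-0.32, -20.43, 0.59] [4.13, 0.04, -0.04] mm 511.0 deg 20.7
```

View pics/lid2.png

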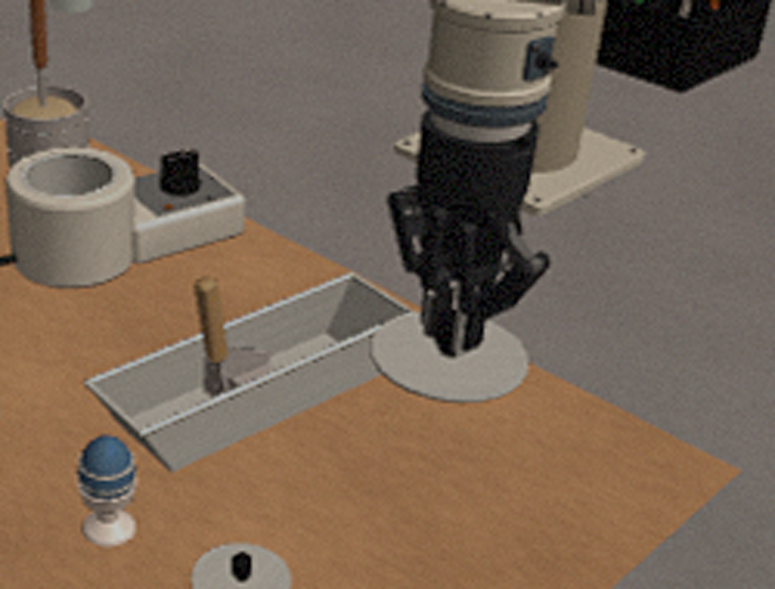

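```bash
python3 -m crank '[[-1.2,-0.8,0,0.2,0,0,0],[-1.8,-2,0.1,0.4,0,0,0],[-1.8,-3.5,0.2,0.8,0,0,0],[-1.8,-5,0.3,1.2,0,0,0],[-1.8,-6.5,0.3,1.6,0,0,0],[-1.8,-8,0.4,2,0,0,0],[-1.8,-9.5,0.4,2.3,0,0,0],[-1.8,-10.8,0.4,2.6,0,0,0]]' 60
python3 - <<'E'
from h import *
st();rows([W[0],W[1],.19],down(np.radians(64)))
E
```

```text
clock: 33.28
eef_pos: [0.5727, 0.0773, 0.2134]
tool_rot: [0.697, 0.113, 0.699, -0.114]
force: [-0.0, 0.2, -1.6]
gripper_width: 0.0208
t 33.28 p [572.7  77.3 213.4] x [-0.003 -0.001 -1.   ] y [ 0.316  0.949 -0.002] q [ 0.11  0.38  1.75 -0.    1.02 -1.14] F [-0.   0.2 -1.6] w 20.8
row [0.95, -9.19, 2.45] [1.51, -0.03, 0.02] mm 239.0 deg 7.6
```

```bash
python3 -m crank '[[0,-1.4,0.35,0.25,0,0,0],[0.1,-2.8,0.75,0.5,0,0,0],[0.3,-4.2,1.1,0.8,0,0,0],[0.5,-5.6,1.5,1,0,0,0],[0.7,-7,1.85,1.2,0,0,0],[0.9,-8.2,2.2,1.5,0,0,0],[0.95,-9,2.4,1.5,0,0,0],[0.95,-9.19,2.45,1.5,0,0,0]]' 60
python3 -m crank '[[0,0,0,0,0,0,0],[0,0,0,0,0,0,0],[0,0,0,0,0,0,0]]'
python3 - <<'E'
from h import *
st();log();rows([W[0],W[1],.14],down(np.radians(64)))
p,d=grab('scene','lid3',(150,90,350,230),3.8)
Q=cloud('scene',d); 
m=(abs(Q[...,0]-W[0])<.075)&(abs(Q[...,1]-W[1])<.075)&(Q[...,2]>.165)&(Q[...,2]<.19)&(p.min(2)>90)
q=Q[m]; print(m.sum()); h=cv2.convexHull((q[:,:2]*1000).astype(np.float32)); print(cv2.minEnclosingCircle(h), np.median(q[:,2]))
E
```

```text
clock: 33.95
eef_pos: [0.5585, -0.1605, 0.1892]
tool_rot: [0.688, 0.159, 0.69, -0.159]
force: [0.4, 0.4, -0.3]
gripper_width: 0.0211
clock: 34.2
eef_pos: [0.5601, -0.1565, 0.1911]
tool_rot: [0.689, 0.158, 0.69, -0.158]
force: [0.4, 0.2, -2.3]
gripper_width: 0.0209
t 34.20 p [ 560.1 -156.5  191.1] x [-0.001  0.001 -1.   ] y [0.435 0.9   0.   ] q [-0.29  0.41  1.76  0.    0.97 -1.41] F [ 0.4  0.2 -2.3] w 20.9
row [2.04, -0.16, -0.01] [0.04, -0.01, -0.0] mm 51.0 deg 0.2
395
((558.9342651367188, -154.25631713867188), 58.292564392089844) 0.18193351183348988
```

View pics/lid3.png

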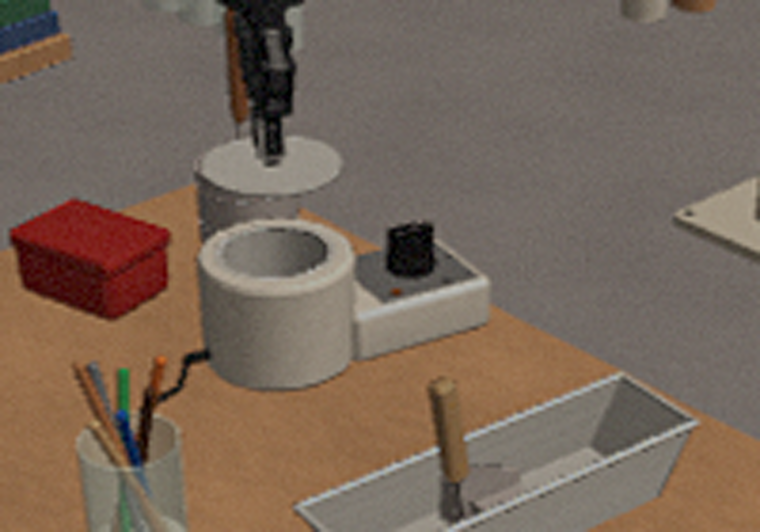

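```bash
python3 - <<'E'
from h import *
z=np.load('scene0.npz');Q=cloud('scene',z['d'])
m=(abs(Q[...,0]-W[0])<.08)&(abs(Q[...,1]-W[1])<.08)&(Q[...,2]>.094)&(Q[...,2]<.106)
q=Q[m]; h=cv2.convexHull((q[:,:2]*1000).astype(np.float32)); print(m.sum(),cv2.minEnclosingCircle(h), np.median(q[:,2]))
E
python3 -m crank '[[0,-0.16,0,0,0,0,0],[0.5,-0.16,0,0,0,0,0],[1,-0.16,0,0,0,0,0],[1.6,-0.16,0,0,0,0,0],[2.1,-0.16,0,0,0,0,0],[2.4,-0.16,0,0,0,0,0],[2.4,-0.16,0,0,0,0,0],[2.4,-0.16,0,0,0,0,0]]' 60
python3 - <<'E'
from h import *
st();rows([W[0],W[1],.113],down(np.radians(64)))
E
```

```text
415 ((557.5830078125, -156.70753479003906), 66.47523498535156) 0.0996398323291901
clock: 34.92
eef_pos: [0.5584, -0.1612, 0.1309]
tool_rot: [0.689, 0.158, 0.69, -0.158]
force: [0.0, 0.3, -2.1]
gripper_width: 0.0215
t 34.92 p [ 558.4 -161.2  130.9] x [-0.001  0.    -1.   ] y [ 0.436  0.9   -0.   ] q [-0.3   0.49  1.79  0.    0.86 -1.42] F [ 0.   0.3 -2.1] w 21.5
row [0.72, 0.04, -0.03] [0.03, -0.01, 0.0] mm 18.0 deg 0.2
```

```bash
python3 -m crank '[[0.1,0.06,-0.03,0,0,0,0],[0.25,0.06,-0.03,0,0,0,0],[0.4,0.06,-0.03,0,0,0,0],[0.55,0.06,-0.03,0,0,0,0],[0.66,0.06,-0.03,0,0,0,0],[0.66,0.06,-0.03,0,0,0,0]]' 60
python3 - <<'E'
from h import *
st()
E
python3 -m crank '[[0.05,0,0,0,0,0,0],[0.1,0,0,0,0,0,0],[0.1,0,0,0,0,0,0]]' 60
python3 - <<'E'
from h import *
st()
E
```

```text
clock: 35.42
eef_pos: [0.5583, -0.1596, 0.1145]
tool_rot: [0.689, 0.158, 0.689, -0.158]
force: [0.3, -0.2, -0.9]
gripper_width: 0.0212
t 35.42 p [ 558.3 -159.6  114.5] x [-0.001  0.    -1.   ] y [ 0.436  0.9   -0.   ] q [-0.3   0.52  1.8  -0.    0.82 -1.42] F [ 0.3 -0.2 -0.9] w 21.2
clock: 35.67
eef_pos: [0.5588, -0.1598, 0.1129]
tool_rot: [0.689, 0.158, 0.689, -0.158]
force: [-0.8, -0.5, -0.8]
gripper_width: 0.0209
t 35.67 p [ 558.8 -159.8  112.9] x [ 0.001 -0.    -1.   ] y [0.436 0.9   0.   ] q [-0.3   0.52  1.8   0.    0.82 -1.42] F [-0.8 -0.5 -0.8] w 20.9
```

```bash
python3 -m crank '[[0.03,0,0,0,0,0,0],[0.03,0,0,0,0,0,0]]'
python3 -m crank '[[0,0,0,0,0,0,0.3],[0,0,0,0,0,0,0.6],[0,0,0,0,0,0,0.7],[0,0,0,0,0,0,0.7],[0,0,0,0,0,0,0.7],[-0.6,0,0,0,0,0,0.7],[-1.8,0,0,0,0,0,0.7],[-3,0,0,0,0,0,0.7]]'
python3 -m crank '[[-0.5,0,0,0,0,0,0.7],[-1,0,0,0,0,0,0.7],[-1,0,0,0,0,0,0.7]]'
python3 - <<'E'
from h import *
st()
p,d=grab('scene','lid4',(150,90,350,230),3.8)
Q=cloud('scene',d); 
m=(abs(Q[...,0]-W[0])<.075)&(abs(Q[...,1]-W[1])<.075)&(Q[...,2]>.1)&(Q[...,2]<.112)&(p.min(2)>90)
A=np.c_[Q[m][:,:2],np.ones(m.sum())]; print(np.linalg.lstsq(A,Q[m][:,2],rcond=None)[0],np.median(Q[m][:,2]),m.sum())
rows([.431,-.1355,.19],down(np.radians(-100)))
rows([.431,-.1355,.19],down(np.radians(80)))
E
```

```text
clock: 35.83
eef_pos: [0.5588, -0.1598, 0.1129]
tool_rot: [0.689, 0.158, 0.689, -0.158]
force: [-2.8, 0.3, 8.5]
gripper_width: 0.021
clock: 36.5
eef_pos: [0.5576, -0.1594, 0.1865]
tool_rot: [0.688, 0.158, 0.69, -0.158]
force: [0.9, -0.4, 0.9]
gripper_width: 0.0598
clock: 36.75
eef_pos: [0.5598, -0.1601, 0.2141]
tool_rot: [0.691, 0.158, 0.688, -0.158]
force: [0.6, 0.2, 0.2]
gripper_width: 0.0596
t 36.75 p [ 559.8 -160.1  214.1] x [ 0.004 -0.001 -1.   ] y [0.436 0.9   0.001] q [-0.3   0.38  1.74 -0.    1.01 -1.42] F [0.6 0.2 0.2] w 59.6
[-0.00385846 -0.01102042  0.10397822] 0.10365668520488795 477
row [0.89, -1.36, -5.03] [32.83, -0.0, -0.03] mm 132.0 deg 164.1
row [0.89, -1.36, -5.03] [-3.17, 0.02, -0.0] mm 132.0 deg 15.9
```

View pics/lid4.png

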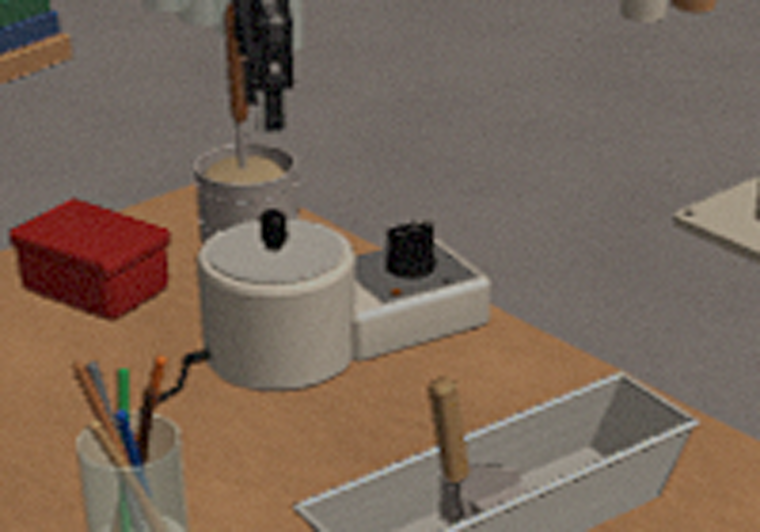

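```bash
python3 -m crank '[[0,-0.3,-1,-0.7,0,0,0.7],[0,-0.6,-2.2,-1.4,0,0,0.7],[0.3,-0.9,-3.4,-2.2,0,0,0.7],[0.6,-1.2,-4.4,-2.8,0,0,0.7],[0.89,-1.36,-5.03,-3.1,0,0,0.7],[0.89,-1.36,-5.03,-3.1,0,0,0.7],[0.89,-1.36,-5.03,-3.1,0,0,0.7],[0.89,-1.36,-5.03,-3.1,0,0,0.7]]'
python3 - <<'E'
from h import *
p,d=grab('top'); P=cloud('top',d)
np.savez('top6.npz',p=p,d=d)
st();log();rows([.431,-.1355,.065],down(np.radians(79.5)))
E
```

```text
clock: 37.47
eef_pos: [0.4316, -0.1358, 0.1894]
tool_rot: [0.704, 0.064, 0.704, -0.064]
force: [1.3, 0.1, 1.0]
gripper_width: 0.0595
t 37.52 p [ 432.  -135.9  189.7] x [ 0.001 -0.    -1.   ] y [ 0.18   0.984 -0.   ] q [-0.33  0.23  2.03  0.    0.88 -1.72] F [-0.2 -0.3  0.1] w 59.6
row [4.99, 0.01, -0.05] [0.02, 0.01, 0.0] mm 125.0 deg 0.1
```

```bash
python3 -m crank '[[0.6,0,-0.03,0,0,0,0.7],[1.6,0,-0.03,0,0,0,0.7],[2.6,0,-0.03,0,0,0,0.7],[3.6,0,-0.03,0,0,0,0.7],[4.5,0,-0.03,0,0,0,0.7],[4.95,0,-0.03,0,0,0,0.7],[4.95,0,-0.03,0,0,0,0.7],[4.95,0,-0.03,0,0,0,0.7]]'
python3 - <<'E'
from h import *
st();log();rows([.431,-.1355,.065],down(np.radians(79.5)))
p,d=grab('scene','kn',(180,80,330,190),5)
E
```

```text
clock: 38.18
eef_pos: [0.4306, -0.1355, 0.0654]
tool_rot: [0.704, 0.064, 0.704, -0.064]
force: [0.0, -0.1, 0.8]
gripper_width: 0.0599
t 38.18 p [ 430.6 -135.5   65.4] x [-0.001  0.    -1.   ] y [0.18  0.984 0.   ] q [-0.33  0.47  2.1   0.    0.58 -1.72] F [ 0.  -0.1  0.8] w 59.9
row [0.02, 0.0, 0.02] [0.03, -0.01, -0.0] mm 1.0 deg 0.1
```

View pics/kn.png

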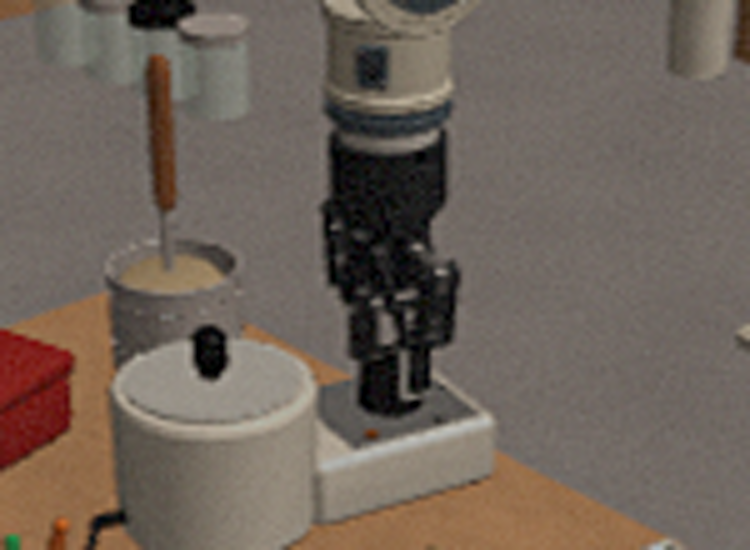

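```bash
python3 -m crank '[[0,0,0,0,0,0,0.3],[0,0,0,0,0,0,0],[0,0,0,0,0,0,0],[0,0,0,0,0,0,0],[0,0,0,0,0,0,0],[0,0,0,0,0,0,0]]' 60
python3 - <<'E'
from h import *
st()
E
python3 -m crank '[[0,0,0,0.8,0,0,0],[0,0,0,1.8,0,0,0],[0,0,0,2.8,0,0,0],[0,0,0,3.8,0,0,0],[0,0,0,4.8,0,0,0],[0,0,0,5.8,0,0,0],[0,0,0,6.4,0,0,0],[0,0,0,6.8,0,0,0]]' 60
python3 - <<'E'
from h import *
st();print(r.observe()['wrist_torque'])
E
```

```text
clock: 38.73
eef_pos: [0.4306, -0.1351, 0.0668]
tool_rot: [0.705, 0.064, 0.704, -0.064]
force: [0.1, 4.2, 7.6]
gripper_width: 0.0132
t 38.73 p [ 430.6 -135.1   66.8] x [ 0.002  0.    -1.   ] y [0.181 0.983 0.001] q [-0.33  0.46  2.1   0.    0.58 -1.72] F [0.1 4.2 7.6] w 13.2
clock: 39.4
eef_pos: [0.4302, -0.1356, 0.0668]
tool_rot: [0.655, 0.268, 0.654, -0.268]
force: [-2.4, -1.1, 8.7]
gripper_width: 0.013
t 39.40 p [ 430.2 -135.6   66.8] x [ 0.001 -0.001 -1.   ] y [0.701 0.713 0.   ] q [-0.33  0.46  2.1  -0.    0.58 -1.13] F [-2.4 -1.1  8.7] w 13.0
[-0.31859202  0.48307389  0.03102581]
```

```bash
python3 -m crank '[[0,0,0,0.8,0,0,0],[0,0,0,1.8,0,0,0],[0,0,0,2.8,0,0,0],[0,0,0,3.8,0,0,0],[0,0,0,4.8,0,0,0],[0,0,0,5.8,0,0,0],[0,0,0,6.6,0,0,0],[0,0,0,6.8,0,0,0]]' 60
python3 -m crank '[[0,0,0,0,0,0,0],[0,0,0,0,0,0,0]]'
python3 - <<'E'
from h import *
st();print(r.observe()['wrist_torque'])
p,Rc=pose(); y=Rc.as_matrix()[:,1]; print(np.degrees(np.arctan2(y[1],y[0])))
E
```

```text
clock: 40.07
eef_pos: [0.4296, -0.1359, 0.0668]
tool_rot: [0.548, 0.447, 0.547, -0.448]
force: [-4.8, -3.0, 10.4]
gripper_width: 0.013
clock: 40.23
eef_pos: [0.4296, -0.1359, 0.0668]
tool_rot: [0.548, 0.446, 0.548, -0.447]
force: [-4.7, -3.2, 10.6]
gripper_width: 0.0131
t 40.23 p [ 429.6 -135.9   66.8] x [ 0.    -0.001 -1.   ] y [ 0.979  0.202 -0.   ] q [-0.33  0.46  2.1  -0.    0.58 -0.53] F [-4.7 -3.2 10.6] w 13.1
[-0.9162369   1.01265996 -0.15847019]
11.65224786284062
```

```bash
python3 -m crank '[[0,0,0,0,0,0,0.3],[0,0,0,0,0,0,0.4],[0,0,0,0,0,0,0.4],[0,0,0,0,0,0,0.4]]'
python3 -m crank '[[-0.4,0,0,0,0,0,0.4],[-1.2,0,0,0,0,0,0.4],[-2.4,0,0,0,0,0,0.4],[-3.6,0,0,0,0,0,0.4],[-4.8,0,0,0,0,0,0.4],[-6,0,0,0,0,0,0.4],[-7.2,0,0,0,0,0,0.4],[-7.2,0,0,0,0,0,0.4]]'
python3 - <<'E'
from h import *
st();log()
rows([.42,-.05,.33])
grab('scene','fin')
E
```

```text
clock: 40.57
eef_pos: [0.4301, -0.1353, 0.066]
tool_rot: [0.548, 0.447, 0.548, -0.447]
force: [-0.7, 0.1, 0.9]
gripper_width: 0.0343
clock: 41.23
eef_pos: [0.4328, -0.1363, 0.252]
tool_rot: [0.552, 0.448, 0.545, -0.445]
force: [0.7, -0.5, 0.4]
gripper_width: 0.0338
t 41.23 p [ 432.8 -136.3  252. ] x [ 0.01  -0.003 -1.   ] y [0.979 0.202 0.009] q [-0.33  0.14  1.98  0.    1.02 -0.53] F [ 0.7 -0.5  0.4] w 33.8
row [-3.14, 0.22, -3.47] [0.0, 0.0, 0.0] mm 117.0 deg 0.0
```

View pics/fin.png

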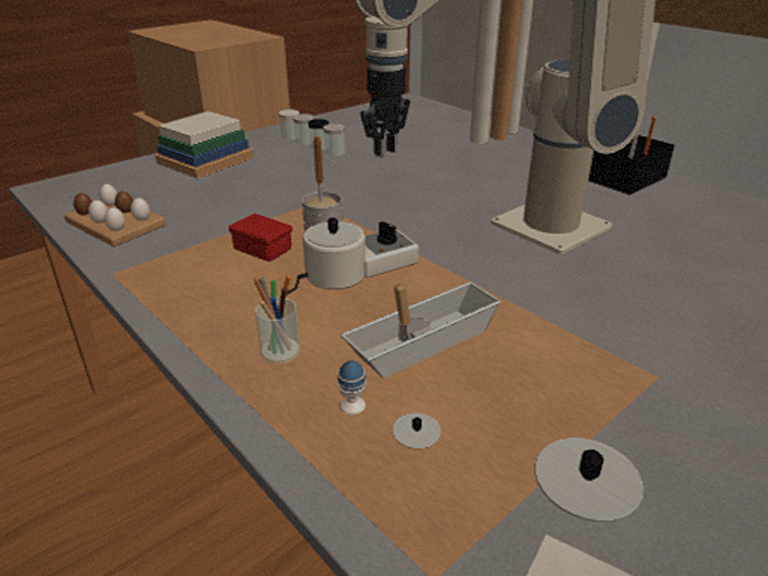

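```bash
python3 - <<'E'
from h import *
rows([.30,-.42,.36])
E
```

```text
row [-4.43, -7.43, 10.08] [0.0, 0.0, 0.0] mm 332.0 deg 0.0
```

```bash
python3 -m crank '[[-1.2,0,0,0,0,0,0.4],[-2.6,-0.5,0.6,0,0,0,0.4],[-3.8,-1.5,2,0,0,0,0.4],[-4.4,-2.6,3.4,0,0,0,0.4],[-4.4,-3.7,4.8,0,0,0,0.4],[-4.4,-4.7,6.2,0,0,0,0.4],[-4.4,-5.7,7.6,0,0,0,0.4],[-4.4,-6.6,8.8,0,0,0,0.4]]'
python3 -m crank '[[0,-0.5,0.8,0,0,0,0.4],[0,-0.5,0.8,0,0,0,0.4],[0,-0.5,0.8,0,0,0,0.4]]'
python3 - <<'E'
from h import *
st()
p,d=grab('top','fint'); P=cloud('top',d);zz=P[...,2]
np.savez('top7.npz',p=p,d=d)
T=R.from_euler('z',-TY).apply((P-TC).reshape(-1,3)).reshape(P.shape)*1000
m=(abs(T[...,1])<34)&(abs(T[...,0])<112)&(T[...,2]<50)
# scoop blade floor height & grip
g=(abs(T[...,1])<40)&(abs(T[...,0])<150)&(T[...,2]>75)&(T[...,2]<160)
print('grip',T[g].mean(0),T[g].min(0),T[g].max(0),g.sum())
box=lambda x0,x1,y0,y1:(P[...,0]>x0)&(P[...,0]<x1)&(P[...,1]>y0)&(P[...,1]<y1)
k=(zz>.082)&(zz<.1)&box(.4,.47,-.17,-.1)
q=P[k][:,:2]; c=q.mean(0); w,v=np.linalg.eigh(np.cov((q-c).T)); print('knob bar angle',np.degrees(np.arctan2(v[1,1],v[0,1])),c,np.sqrt(w))
ps,ds=grab('scene','fins',(200,110,360,260),4.5); Q=cloud('scene',ds)
T2=R.from_euler('z',-TY).apply((Q-TC).reshape(-1,3)).reshape(Q.shape)*1000
g=(abs(T2[...,1])<40)&(abs(T2[...,0])<150)&(T2[...,2]>75)&(T2[...,2]<160)
print('grip scene',T2[g].mean(0),T2[g].min(0),T2[g].max(0))
for lo,hi in((75,95),(95,115),(115,135),(135,155)):
    gg=g&(T2[...,2]>lo)&(T2[...,2]<hi); print(lo,T2[gg].mean(0))
cv2.imwrite('pics/fintc.png',cv2.resize(p[140:270,200:430,::-1],None,fx=3.4,fy=3.4,interpolation=cv2.INTER_CUBIC))
E
```

```text
clock: 41.95
eef_pos: [0.318, -0.3706, 0.3554]
tool_rot: [0.548, 0.447, 0.548, -0.446]
force: [0.7, -0.7, 0.0]
gripper_width: 0.034
clock: 42.2
eef_pos: [0.3102, -0.392, 0.3547]
tool_rot: [0.547, 0.448, 0.548, -0.447]
force: [-0.2, 0.6, 0.1]
gripper_width: 0.034
t 42.20 p [ 310.2 -392.   354.7] x [-0.001  0.002 -1.   ] y [ 0.98   0.199 -0.001] q [-0.93  0.11  1.76  0.    1.27 -1.13] F [-0.2  0.6  0.1] w 34.0
grip [ 50.82462482   1.88984334 126.97180425] [37.24002791 -4.91298116 77.1535457 ] [ 64.69793072  11.43281329 152.62088805] 74
knob bar angle 99.83586170665605 [ 0.43090157 -0.13542871] [0.00417916 0.01227247]
grip scene [ 54.55740762   9.41324537 115.38074851] [39.11203542 -3.25819925 75.30427487] [ 67.07580874  15.2609667  149.23662007]
75 [49.50942207  9.8241346  85.05283423]
95 [ 53.28113701   9.7651135  105.25652509]
115 [ 56.36783975   9.86354552 124.97845749]
135 [ 58.60614902   8.32464269 143.14009918]
```

View pics/fintc.png

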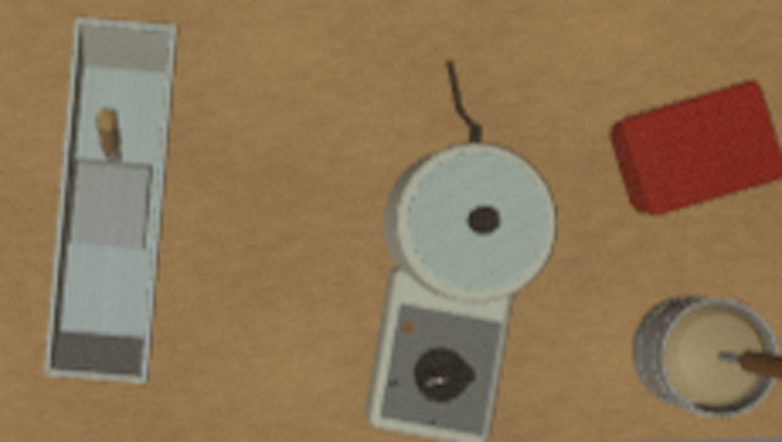

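View pics/fins.png

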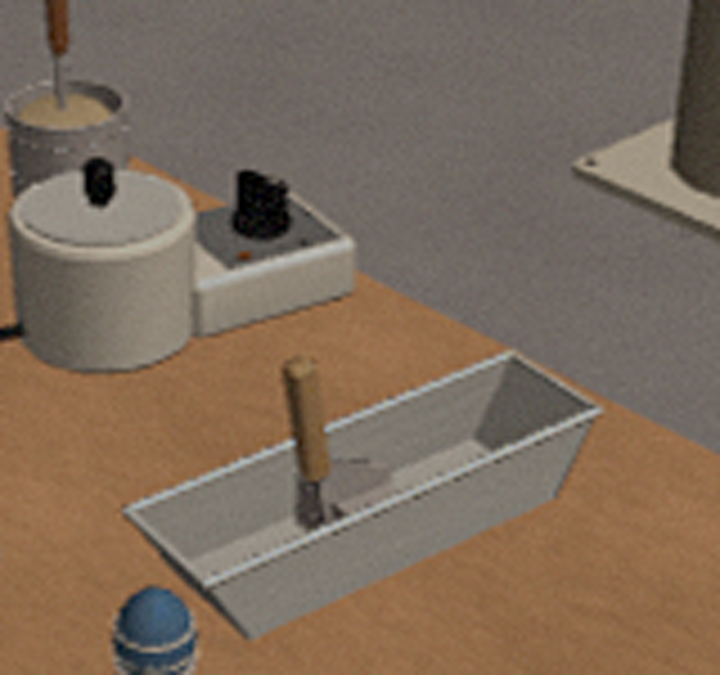

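```bash
python3 - <<'E'
from rig import r
print(r.job_done())
E
```

```text
the job is handed in; nothing more can be done
None
```

The job is done and handed in at about 42 s of the 210 s allowed. I got no verdict back.

What I did, in order:
1. **Scrub:** I scrubbed the well three times to the floor, with strokes of about 72 mm up in between. The brush is back standing in its can.
2. **Lumps:** Five lumps were present. One sweep of the scoop picked up all five, and I tipped them into the well.
3. **Scoop and lid:** I stood the scoop on its flat bottom in the empty tin and put the middle-sized lid on the well.
4. **Knob:** I turned it clockwise past the click to its stop and let go.

What the last checks showed:
- **Well:** five lumps were visible in it before the lid went on, none were left in the tin, and I saw none on the table.
- **Lid:** it is level, with its plate top measured at 103.7 mm against 104 mm expected.
- **Knob:** the bar has turned about 70°, or 1.23 rad against the 1.2 rad stop.
- **Brush:** it stands upright in the can.
- **Bystanders:** I never touched the egg, pencil jar or red box.

What disagreed or was less sure:
- **Scrub contact:** the brush handle slipped about 3 mm in the grip during the scrub. The first and third touches pressed on the floor with over 20 N, but the second read only about 6 N.
- **Scoop moved:** after I let go of the scoop, it shifted about 3 cm along the tin while the arm was away. It still measures flat inside the tin.
- **Cameras:** the two views differ by up to about 4 mm on the rim position, so I steered between them.

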